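Clamp an offcut in the ratchet jig

ROBOT

A 6-joint arm with a two-finger parallel gripper is mounted at the origin on a cart in front of the work surface, level with it; the furniture and walls round the work are solid. World frame = base frame: x ahead of the robot, y to its left, z up, the work surface at z = 0. Lengths are in m, angles in rad, forces in N, time in s.
With the tool pointing down it reaches from about 0.3 to 0.875 m from the base axis. Payload 6.4 kg.
Tool frame: the origin (TCP) lies on the centre line of the jaws, within the pads' length; the fingertips stand 17 mm ahead of it and the grasp point (between the pads) lies 2 mm behind it; z points along the fingers, x is the direction in which the jaws open and shut, and the axes are right-handed (so a half turn about z gives the same grasp; the last joint's range is limited). The gripper opens to 85 mm and grips with 20 to 120 N. Pads are 22 mm wide; open, the fingers measure 114 mm over their backs; the gripper's body (76 mm by 85 mm) begins 54 mm behind the grasp point. The pads swing forward as they close: fully open they stand 13 mm farther back than shut.
Start: joints at [-1.497, 0.181, 1.607, -0, 1.354, -0.206], TCP at [0.159, -0.553, 0.248] pointing down, gripper open.
Joint ranges: [-2.99, 2.99], [-0.89, 2.07], [0.3, 2.58], [-1.14, 4.28], [0, 2.63], [-3.12, 3.12]. Speed limits (rad/s): [2.57, 2.57, 3.01, 3.14, 3.14, 3.14].

INTERFACE

Orientations are given as a unit quaternion [w, x, y, z].
In Python, from bench import ctrl gives the robot as it stands.
- The arm moves only by the tool servo_tool, never from a script. Its argument "increments" is text: rows parted by semicolons, each of 5 numbers parted by spaces: the shift along the tool's x, y, z in cm, then the turn about the tool's z in rad, then the opening, from 0 (shut) to 1 (fully open). In form: dx dy dz yaw gripper; .... A call has 1 to 10 rows; each row shifts and turns the commanded pose from where the row before left it, along the tool's axes as they then stand; what a row does not reach is not made up. A row lasts 1/8 s, in which the tool goes at most 62.5 mm and 10.7 degrees, less where a joint would pass 70% of its speed; a pose out of reach is approached as far as the arm can. A call is refused whole if a number of a shift passes 6.25 or a number of a turn 0.188, either way. A call with a gripper value outside its range is refused whole. The fingers move at their own pace and stop on an object; the grip force is fixed at half the most. Time passes only in rows, so rows that do not move let the fingers close. It gives the time, the measured TCP pose, the force and the opening at its end, in the units of the state.
- ctrl.get_obs(): the state, without advancing time (a new reading comes with each control period).
- ctrl.camera(name): name is "side" or "top" or "wrist"; returns (picture, depth): 384x512x3 uint8, red, green, blue; 384x512 float32, m along the optical axis (not along the pixel's ray), 0 where there is no reading.
- ctrl.camera_params(name): a dict with "mtx" (3x3 intrinsics, pixels), "position" and "attitude" of the camera in the world; the wrist camera has in their place "tool_from_camera" (4x4, takes a point from camera to tool coordinates, whose origin is the TCP and whose axes are the tool frame's). Camera axes: x right, y down, z forward; pixel columns grow to the right and rows downward; lengths in m; the calibration is good to about 2 mm. A picture is of the moment at which its call begins: read the wrist's pose just before it. camera_params takes no time and is no camera call.
- ctrl.hand_in(): hands the job in, once; it reports no verdict.
The state is a dict: "time_s": time; "q": joint angles; "dq": joint speeds; "joint_efforts": joint torques, N m; "eef_pos": TCP position; "eef_rot": TCP orientation; "wrist_force": force on the tool from outside, world axes, zero at the start; "torque": the same for the moment, N m; "opening": opening from 0.0 (shut) to 1.0 (fully open).
Only numpy, scipy, OpenCV 4.12 (cv2) and the standard library are available. Lean on these libraries where they do the work, as an engineer would, in place of code of your own. Each camera call takes 0.05 s, during which the arm holds its last target.

TASK

Clamp the wooden offcut in the jig, ready for drilling: slide it along between the jaw and the fence until its end touches the wooden end stop, then wind the crank so that the jaw presses it flat against the fence. Let the pawl catch on a tooth where a good piece of green, but no red, shows on the pressure pin behind the jaw, and leave it held there without disturbing the pencil and the other tools.

Things in the scene. Friction and masses are not known exactly. Their poses are not given: they have to be found in the camera images.
- jig: Plywood board 344 x 350 x 18 mm, fixed on the bench. Origin on its underside, below the jaw's line; x runs from the crank towards the fence, y to the left, z up. Board: x -172..172, y -120..230, top z 18 mm. It carries crank, pawl and a grey jaw (74 mm wide, y = 0, top z 57). With the wheel at 0 and the pad out, the pad's face (70 mm wide) is at x 49 mm; it advances 16 mm per rad of the wheel.
- fence: Fixed aluminium angle, 36 mm high, set across the board. Origin on the board's top at its face, on the jaw's line; axes as the jig's. The face is the plane x = 0, y -90..200 mm, and looks to -x (to the jaw). A wooden end stop, 30 mm high, stands on it: x -34..0, its face at y -75 mm looks to +y. Behind the face two black hand knobs, 27 mm high (x 27, y -55 and 150 mm): leave them.
- offcut: Loose wooden offcut 45 x 140 x 32 mm, about 0.1 kg, lying flat on the board to the left of the jaw. Origin at the centre of its underside; long axis y, 45 mm across x. Home: flat on the fence and its end on the end stop, that is its origin at x -22.5, y -5 mm in the fence's frame, either end first.
- wheel (a joint): Steel ratchet wheel with crank, upright axis, in rad, 0 to 2.8; grows counter-clockwise seen from above, winding the jaw on. 20 teeth: the pawl holds it at every multiple of 0.314 rad, reading up to 0.03 less. A spring turns it back (0.15 to 0.25 N m, up to 0.5 with the pad pressed), so let go between teeth it falls back to the last tooth passed. Tripping the pawl lets it run right back.
- grip_mid (a point): Middle of the black revolving upright grip on the crank: 18 to 24 mm thick, 52 mm tall, z 75 to 127 mm over the bench. It goes round the wheel's axis at 62 mm radius and can be pushed from the side from above; below it the steel crank arm, top at z 73 mm. Around it nothing else is higher than z 87 mm.
- wheel_axis (a point): Point on the upright axis of wheel and crank, 100 mm over the bench. Axes as the jig's. It lies at x -87, y 0 mm in the jig's frame. At wheel 0 the crank points 80 degrees clockwise from the jig's x (towards its -y); it turns through +x towards +y as it winds. The hub's top is at z 86 mm.
- pad (a joint): How far the sprung pad in front of the jaw is pressed in, in m: 0 out, 0.014 fully in; 1.2 N per mm and 2.4 N at the start. The pressure pin stands out behind the jaw by as much: its last 9.5 mm are green, then it is red. Wanted at the end: 2.5 to 9.5 mm. One tooth adds 5 mm once the offcut is against the fence.
- pawl (a joint): Brass pawl left of the wheel on the side of the robot, in rad: about 0 (-0.05 to 0.03) when it sits in a tooth, up to 0.13 while a tooth lifts it over, more when lifted out by its tail pin. Its spring presses it on the wheel.
- pencil: Red carpenter's pencil, 165 mm long, loose on the left part of the jig board. Must stay where it is.
- square: Try square, 197 x 111 mm, loose on the bench to the right. Must stay where it is.
- chisel: Chisel with a yellow handle, 242 mm, loose on the bench to the left. Must stay where it is.
- sander: Brown sanding block 60 x 100 x 31 mm, loose on the bench, far right. Must stay where it is.

How it is judged:
On the way:
1. the offcut lies between jaw and fence with its end on the end stop (y of offcut in the frame of fence between -0.012 and 0.002 m and x of offcut in the frame of fence between -0.042 and -0.018 m and angle between the y axis of offcut and the y axis of fence, either way round below 0.2 rad), for 0.2 s.
At the end, for the whole second after the job is handed in: The offcut lies flat on the board, its long side flat on the fence (3.5 mm, 3 degrees) and its end within 7 mm of the end stop; the pad is pressed in 2.5 to 9.5 mm (green out, no red), the pawl sits in a tooth and holds the wheel still (y of offcut in the frame of fence between -0.012 and 0.002 m and x of offcut in the frame of fence between -0.026 and -0.018 m and z of offcut in the frame of fence below 0.004 m and angle between the y axis of offcut and the y axis of fence, either way round below 0.05 rad and angle between offcut's own z axis and vertical below 0.06 rad and value of joint pad between 0.0025 and 0.0095 m and value of joint pawl below 0.05 rad and velocity of joint wheel between -0.1 and 0.1 rad/s and linear speed of offcut below 0.01 m/s); the robot touches nothing.
It fails at once if the pencil, square, chisel or sanding block is moved by more than 30 mm (distance of any of pencil, square, chisel, sander from where it was at the start of the episode above 0.03 m).
It also fails if it takes over 64 s, if anything falls off the work surface, if the arm or the gripper's body presses on something with over 40 N, if the wrist force passes 120 N, or if a joint passes its speed limit or range.

## Working session

There is one attempt and no reset: what is moved stays moved. The work goes in short steps, Python scripts to look and compute and a tool call to move; the robot and the scene stay as the last step left them, time stands still between calls to the robot, and variables do not carry over. Pictures are saved under pics/ and viewed, and the job is handed in when it is done.

Besides the shell and the picture viewer there is one more tool, called after "Call:" as a command line: name --argument value ..., lists and objects as JSON in quotes. servo_tool: Moves the arm, as the interface text tells. Its arguments: {"type":"object","properties":{"increments":{"type":"string"}},"required":["increments"]}

```bash
ls; mkdir -p pics; python3 - <<'E'
from bench import ctrl
import cv2,numpy as np
o=ctrl.get_obs();print(o)
for n in("top","side"):
    im,d=ctrl.camera(n);p=ctrl.camera_params(n);print(n,p)
    np.savez(f"pics/{n}0.npz",im=im,d=d)
    cv2.imwrite(f"pics/{n}0.png",cv2.resize(im[:,:,::-1],(800,600),interpolation=cv2.INTER_CUBIC))
print(ctrl.camera_params("wrist"))
E
```

```text
pics
{'time_s': 0.0, 'q': array([-1.49729760e+00,  1.81561447e-01,  1.60800395e+00, -1.09968748e-05,
        1.35381583e+00, -2.06321908e-01]), 'dq': array([-0.00064334, -0.00044954, -0.00085179,  0.00083719,  0.00043293,
       -0.00134989]), 'joint_efforts': array([ 1.43492493e-04, -4.44878340e+01, -3.51337731e+01, -2.94541223e-04,
        9.10717790e-03,  1.39120723e-05]), 'eef_pos': array([ 0.15876729, -0.55209689,  0.24737462]), 'eef_rot': array([-6.69391799e-04,  7.98806775e-01, -6.01587015e-01, -5.93037304e-04]), 'wrist_force': array([-0.38426421, -0.24428843,  0.97651125]), 'torque': array([ 0.01089958, -0.02806955,  0.00238722]), 'opening': 0.9961183899157889}
top {'mtx': array([[366.33922309,   0.        , 252.79258612],
       [  0.        , 366.33922309, 189.7477926 ],
       [  0.        ,   0.        ,   1.        ]]), 'position': array([ 0.45755906, -0.07549066,  1.13704943]), 'attitude': array([-0.03424028,  0.713974  , -0.69898448,  0.02212316])}
side {'mtx': array([[375.46480634,   0.        , 255.42073657],
       [  0.        , 375.46480634, 195.39451679],
       [  0.        ,   0.        ,   1.        ]]), 'position': array([0.43622788, 1.03516191, 0.69629772]), 'attitude': array([ 0.03128398, -0.03282776,  0.86113998, -0.50634137])}
{'mtx': array([[278.94447047,   0.        , 255.48931535],
       [  0.        , 278.94447047, 190.89487889],
       [  0.        ,   0.        ,   1.        ]]), 'tool_from_camera': array([[ 9.99998844e-01,  1.51106829e-03,  1.71177251e-04,
        -7.93416028e-05],
       [-1.49546861e-03,  9.56703113e-01,  2.91061706e-01,
        -7.40185204e-02],
       [ 2.76048305e-04, -2.91061625e-01,  9.56704267e-01,
        -1.25770547e-01],
       [ 0.00000000e+00,  0.00000000e+00,  0.00000000e+00,
         1.00000000e+00]])}
```

View pics/top0.png

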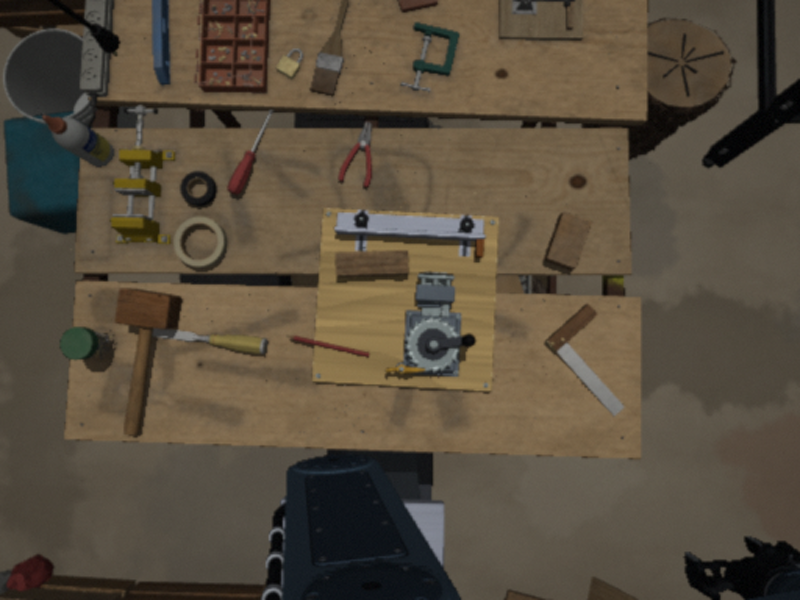

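View pics/side0.png

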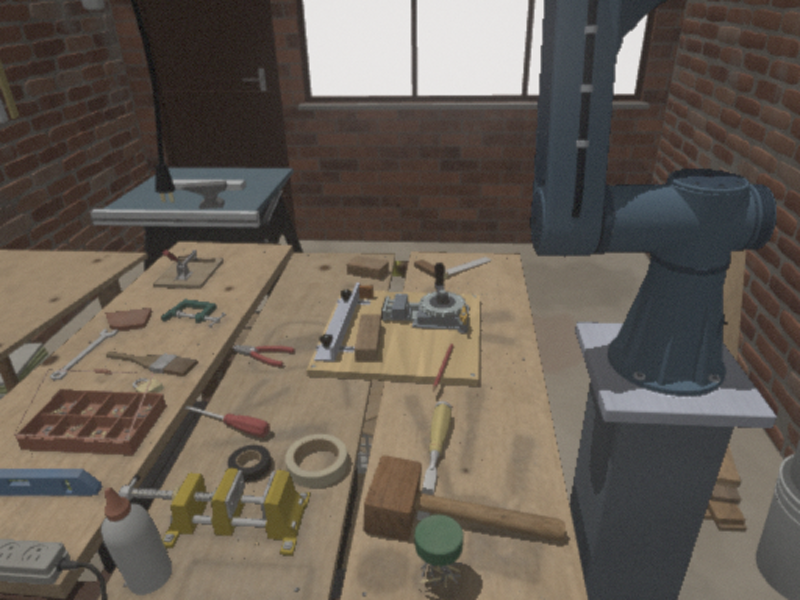

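The top view shows the jig board with corners near (322,208), (498,216), (492,391) and (313,381). The offcut is at (372,265), the crank grip at (468,341), the end stop at (480,246) and the pencil at (330,346).

```bash
cat > h.py <<'E'
import numpy as np,cv2
from scipy.spatial.transform import Rotation as R
from bench import ctrl
def rot(q): return R.from_quat([q[1],q[2],q[3],q[0]]).as_matrix()
def cam(n,obs=None):
    p=ctrl.camera_params(n)
    if n=="wrist":
        T=np.eye(4);T[:3,:3]=rot(obs["eef_rot"]);T[:3,3]=obs["eef_pos"];T=T@p["tool_from_camera"]
        return p["mtx"],T[:3,:3],T[:3,3]
    return p["mtx"],rot(p["attitude"]),np.array(p["position"])
def ray(C,uv,z):
    K,Rm,t=C
    uv=np.atleast_2d(uv).astype(float)
    d=np.c_[uv,np.ones(len(uv))]@np.linalg.inv(K).T@Rm.T
    return t+d*((z-t[2])/d[:,2])[:,None]
def proj(C,P):
    K,Rm,t=C
    q=(np.atleast_2d(P)-t)@Rm@K.T
    return q[:,:2]/q[:,2:]
E
python3 - <<'E'
from h import *
im=np.load("pics/top0.npz")["im"];C=cam("top")
crop=im[125:260,190:330]
cv2.imwrite("pics/crop0.png",cv2.resize(crop[:,:,::-1],None,fx=5,fy=4.4,interpolation=cv2.INTER_CUBIC)[:600,:])
hsv=cv2.cvtColor(im,cv2.COLOR_RGB2HSV)
for n,(u,v) in dict(board=(215,235),offcut=(238,170),bench=(150,240),grip=(300,218),stop=(307,159),fence=(260,146),hub=(277,220)).items(): print(n,im[v,u],hsv[v,u])
pts=np.array([(322,208),(498,216),(492,391),(313,381)])/1.5625
print(ray(C,pts,.018))
E
```

```text
board [141 118  77] [ 19 116 141]
offcut [80 65 47] [ 16 105  80]
bench [117  97  74] [ 16  94 117]
grip [15 15 16] [120  16  16]
stop [96 57 28] [ 13 181  96]
fence [138 143 154] [111  26 154]
hub [117 127 127] [ 90  20 127]
[[ 0.72041019  0.09380137  0.018     ]
 [ 0.7106235  -0.25556546  0.018     ]
 [ 0.36760141 -0.2466016   0.018     ]
 [ 0.37878234  0.10037647  0.018     ]]
```

View pics/crop0.png

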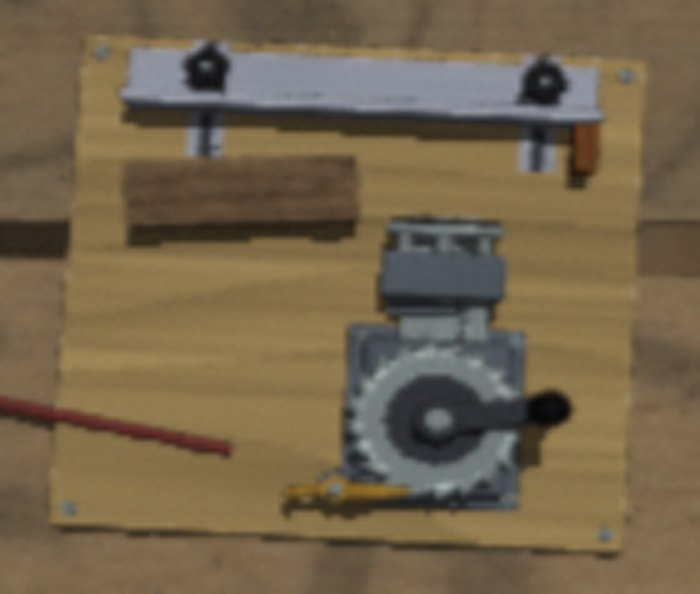

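```bash
python3 - <<'E'
from h import *
im=np.load("pics/top0.npz")["im"];C=cam("top")
W=ray(C,np.array([(322,208),(498,216),(492,391),(313,381)])/1.5625,.018)[:,:2]
J=np.array([(172,230),(172,-120),(-172,-120),(-172,230)])/1e3
# rigid fit
mw,mj=W.mean(0),J.mean(0);H=(J-mj).T@(W-mw);th=np.arctan2(H[0,1]-H[1,0],H[0,0]+H[1,1])
Rz=np.array([[np.cos(th),-np.sin(th)],[np.sin(th),np.cos(th)]]);t=mw-Rz@mj
print("th",th,"t",t,"res mm",1e3*(J@Rz.T+t-W))
def crop2(u,v): return (u/5+190-.4,v/4.4+125-.4)
def toj(P): return (P[:,:2]-t)@Rz
print("fence top edge",toj(ray(C,[crop2(122,100),crop2(602,120)],.054)))
print("fence ends lower")
print("offcut corners",toj(ray(C,[crop2(125,157),crop2(355,155),crop2(356,222),crop2(128,226)],.050)))
print("grip top",toj(ray(C,[crop2(551,405)],.127)), "hub",toj(ray(C,[crop2(438,420)],.086)))
print("stop",toj(ray(C,[crop2(574,125),crop2(574,172)],.048)))
print("pencil",toj(ray(C,[crop2(0,403),crop2(230,450)],.022)))
print(rot(ctrl.get_obs()["eef_rot"]))
E
```

```text
th -0.026460858067025674 t [ 0.54289919 -0.13197805] res mm [[ 0.51406934 -0.41067583]
 [ 1.04053774 -0.92131393]
 [ 0.18305053 -0.7837087 ]
 [-1.73765761  2.11569846]]
fence top edge [[ 0.12101092  0.19841257]
 [ 0.12024031 -0.08901833]]
fence ends lower
offcut corners [[0.08254588 0.19490727]
 [0.09022566 0.05706816]
 [0.04439225 0.05433187]
 [0.03533779 0.19042846]]
grip top [[-0.07469491 -0.05792082]] hub [[-0.08701504  0.001516  ]]
stop [[ 0.11718178 -0.07319413]
 [ 0.08487178 -0.0743936 ]]
pencil [[-0.08819897  0.26497934]
 [-0.11370115  0.12327056]]
[[ 2.76130656e-01 -9.61120099e-01 -1.25762411e-04]
 [-9.61118786e-01 -2.76130491e-01  1.62207508e-03]
 [-1.59373579e-03 -3.27032039e-04 -9.99998677e-01]]
```

```bash
cat >> h.py <<'E'
TH=-0.02646;T0=np.array([.5429,-.1320])
RJ=np.array([[np.cos(TH),-np.sin(TH)],[np.sin(TH),np.cos(TH)]])
def j2w(x,y): return RJ@np.array([x,y])/1+T0
def w2j(P): return (np.atleast_2d(P)[:,:2]-T0)@RJ
def state():
    o=ctrl.get_obs();A=rot(o["eef_rot"]);yaw=np.arctan2(A[1,0],A[0,0])
    print("t",round(o["time_s"],3),"pos",np.round(o["eef_pos"],4),"jig",np.round(w2j(o["eef_pos"])[0],4),"yaw",round(yaw,4),"F",np.round(o["wrist_force"],1),"op",round(o["opening"],3))
    return o,yaw
def plan(target,yaw_t,n,grip):
    """equal world steps to target, tool pointing down; prints rows in tool axes (cm)"""
    o,yaw=state();d=(np.array(target)-o["eef_pos"])/n
    dy=(yaw_t-yaw+np.pi)%(2*np.pi)-np.pi
    rows=[]
    for i in range(n):
        a=yaw+dy*i/n
        x=d[0]*np.cos(a)+d[1]*np.sin(a); y=d[0]*np.sin(a)-d[1]*np.cos(a)
        rows.append(f"{x*100:.2f} {y*100:.2f} {-d[2]*100:.2f} {-dy/n:.3f} {grip}")
    print("; ".join(rows))
E
python3 - <<'E'
from h import *
plan([.56,-.03,.27],TH,14,1)
E
```

```text
t 0.1 pos [ 0.1588 -0.5521  0.2474] jig [-0.3729 -0.4302] yaw -1.291 F [-0.2  0.4 -0.5] op 1.002
-2.79 -3.78 -0.16 -0.090 1; -2.44 -4.02 -0.16 -0.090 1; -2.07 -4.22 -0.16 -0.090 1; -1.68 -4.39 -0.16 -0.090 1; -1.28 -4.53 -0.16 -0.090 1; -0.86 -4.62 -0.16 -0.090 1; -0.44 -4.68 -0.16 -0.090 1; -0.02 -4.70 -0.16 -0.090 1; 0.41 -4.69 -0.16 -0.090 1; 0.83 -4.63 -0.16 -0.090 1; 1.24 -4.54 -0.16 -0.090 1; 1.65 -4.41 -0.16 -0.090 1; 2.04 -4.24 -0.16 -0.090 1; 2.41 -4.04 -0.16 -0.090 1
```

Call:
servo_tool --increments "-2.8 -3.8 -0.2 -0.09 1; -2.4 -4 -0.2 -0.09 1; -2.1 -4.2 -0.2 -0.09 1; -1.7 -4.4 -0.2 -0.09 1; -1.3 -4.5 -0.2 -0.09 1; -0.9 -4.6 -0.2 -0.09 1; -0.4 -4.7 -0.2 -0.09 1; 0 -4.7 -0.2 -0.09 1; 0.4 -4.7 -0.2 -0.09 0.7; 0.8 -4.6 -0.2 -0.09 0.7"

```text
time_s: 1.35
eef_pos: [0.4455, -0.1787, 0.2681]
eef_rot: [-0.0, 0.981, -0.193, -0.0]
wrist_force: [-0.3, -0.4, -0.6]
opening: 0.698
```

Call:
servo_tool --increments "1.2 -4.5 -0.2 -0.09 0.7; 1.6 -4.4 -0.2 -0.09 0.7; 2 -4.2 -0.2 -0.09 0.7; 2.4 -4 -0.2 -0.09 0.7; 0 0 0 0 0.7; 0 0 0 0 0.7"

```text
time_s: 2.1
eef_pos: [0.558, -0.0322, 0.2757]
eef_rot: [0.0, 1.0, -0.015, -0.001]
wrist_force: [-0.8, -0.6, -0.8]
opening: 0.707
```

```bash
python3 - <<'E'
from h import *
o,y=state()
im,d=ctrl.camera("wrist")
np.savez("pics/w1.npz",im=im,d=d,p=o["eef_pos"],q=o["eef_rot"])
cv2.imwrite("pics/w1.png",cv2.resize(im[:,:,::-1],(800,600),interpolation=cv2.INTER_CUBIC))
E
```

```text
t 2.1 pos [ 0.558  -0.0322  0.2757] jig [0.0125 0.1002] yaw -0.031 F [-0.8 -0.6 -0.8] op 0.707
```

View pics/w1.png

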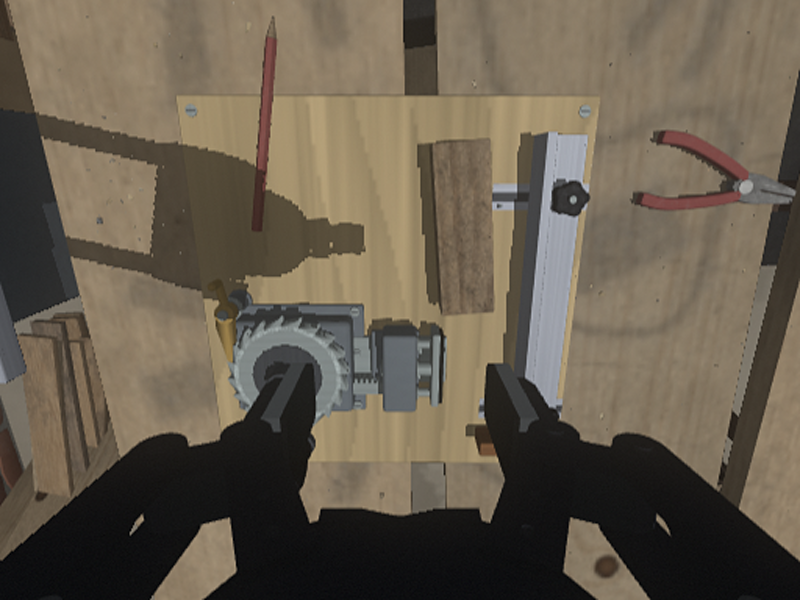

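The wrist view shows the offcut's top face with corners (432,142), (490,138), (494,310) and (442,315). The fence's top edge starts at (547,133), the pad's front edge is at (441,345) and the upper board corners are at (177,96) and (600,96).

```bash
python3 - <<'E'
from h import *
f=np.load("pics/w1.npz");C=cam("wrist",dict(eef_pos=f["p"],eef_rot=f["q"]))
im=f["im"]
cv2.imwrite("pics/w1c.png",cv2.resize(im[70:270,255:395][:,:,::-1],None,fx=3,fy=3,interpolation=cv2.INTER_CUBIC))
s=lambda L:(np.array(L)/1.5625)
j=lambda L,z:np.round(1e3*w2j(ray(C,s(L),z)),1).tolist()
print("board",j([(177,96),(600,96)],.018))
print("offcut",j([(432,142),(490,138),(494,310),(442,315)],.05))
print("offcut",w2j(ray(C,s([(432,142),(490,138),(494,310),(442,315)]),.05)).mean(0))
print("fence top",j([(547,133),(535,262),(529,325)],.054))
print("fence bot",j([(533,133),(519,350)],.018))
print("pad",j([(441,325),(441,400)],.05))
E
```

```text
board [[-166.8, 228.8], [174.1, 227.7]]
offcut [[37.2, 191.6], [81.1, 194.3], [92.4, 57.0], [48.4, 52.6]]
offcut [0.06478666 0.12387831]
fence top [[122.7, 197.5], [122.3, 99.3], [122.0, 44.8]]
fence bot [[122.5, 199.9], [125.9, 6.0]]
pad [[47.7, 43.5], [49.5, -28.9]]
```

View pics/w1c.png

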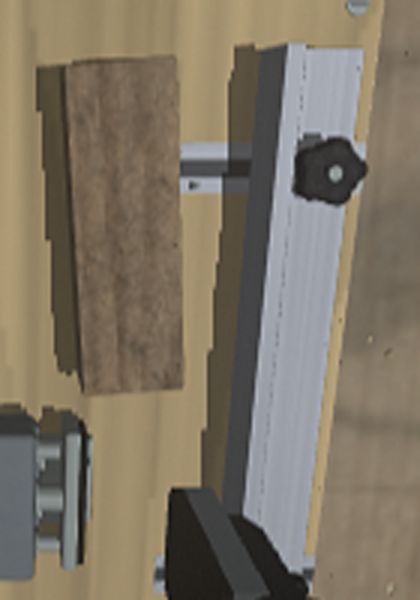

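```bash
python3 - <<'E'
from h import *
p=j2w(.061,.177);print(p)
plan([*p,.11],.044,5,.7)
E
```

```text
[0.60856152 0.04332417]
t 2.15 pos [ 0.5579 -0.0327  0.2758] jig [0.0124 0.0997] yaw -0.032 F [0.2 0.9 0.5] op 0.699
0.96 -1.55 3.32 -0.015 0.7; 0.99 -1.54 3.32 -0.015 0.7; 1.01 -1.52 3.32 -0.015 0.7; 1.03 -1.51 3.32 -0.015 0.7; 1.06 -1.49 3.32 -0.015 0.7
```

Call:
servo_tool --increments "1 -1.5 3.3 -0.015 0.7; 1 -1.5 3.3 -0.015 0.7; 1 -1.5 3.3 -0.015 0.7; 1 -1.5 3.3 -0.015 0.7; 1 -1.5 3.3 -0.015 0.7; 0 0 0 0 0.7; 0 0 0 0 0.7"

```text
time_s: 3.02
eef_pos: [0.6088, 0.0416, 0.1124]
eef_rot: [0.0, 1.0, 0.021, 0.0]
wrist_force: [-0.1, -0.3, -0.2]
opening: 0.699
```

```bash
python3 - <<'E'
from h import *
p=j2w(.061,.177)
plan([*p,.041],.044,3,.7)
o,y=state()
im,d=ctrl.camera("wrist")
cv2.imwrite("pics/w2.png",cv2.resize(im[:,:,::-1],(800,600),interpolation=cv2.INTER_CUBIC))
E
```

```text
t 3.025 pos [0.6088 0.0416 0.1124] jig [0.0613 0.1753] yaw 0.0426 F [-0.1 -0.3 -0.2] op 0.699
-0.01 -0.06 2.38 -0.000 0.7; -0.01 -0.06 2.38 -0.000 0.7; -0.01 -0.06 2.38 -0.000 0.7
t 3.025 pos [0.6088 0.0416 0.1124] jig [0.0613 0.1753] yaw 0.0426 F [-0.1 -0.3 -0.2] op 0.699
```

View pics/w2.png

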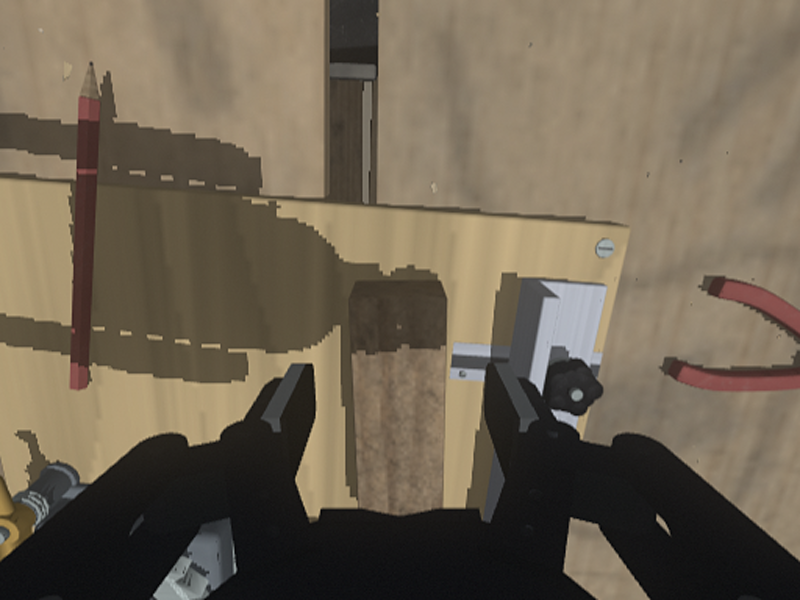

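The offcut is centred between the fingers (its edges at x=350 and 445, the fingers at 315 and 485). I'll descend with a slightly smaller opening to stay clear of the fence.

Call:
servo_tool --increments "0 0 2 0 0.63; 0 0 2 0 0.63; 0 0 1.5 0 0.63; 0 0 1.6 0 0.63; 0 0 0 0 0.63"

```text
time_s: 3.7
eef_pos: [0.6072, 0.043, 0.0382]
eef_rot: [-0.0, 1.0, 0.022, -0.002]
wrist_force: [0.7, 0.1, -0.2]
opening: 0.631
```

Call:
servo_tool --increments "0 0 -0.4 0 0.63; 0 0 0 0 0.4; 0 0 0 0 0.4; 0 0 0 0 0.4; 0 0 0 0 0.4"

```text
time_s: 4.32
eef_pos: [0.61, 0.0427, 0.046]
eef_rot: [0.0, 1.0, 0.022, 0.002]
wrist_force: [-0.1, 0.7, 6.4]
opening: 0.513
```

```bash
python3 - <<'E'
from h import *
o,y=state()
im,d=ctrl.camera("wrist")
cv2.imwrite("pics/w3.png",cv2.resize(im[:,:,::-1],(800,600),interpolation=cv2.INTER_CUBIC))
E
```

```text
t 4.325 pos [0.61   0.0427 0.046 ] jig [0.0624 0.1764] yaw 0.0441 F [-0.1  0.7  6.4] op 0.513
```

View pics/w3.png

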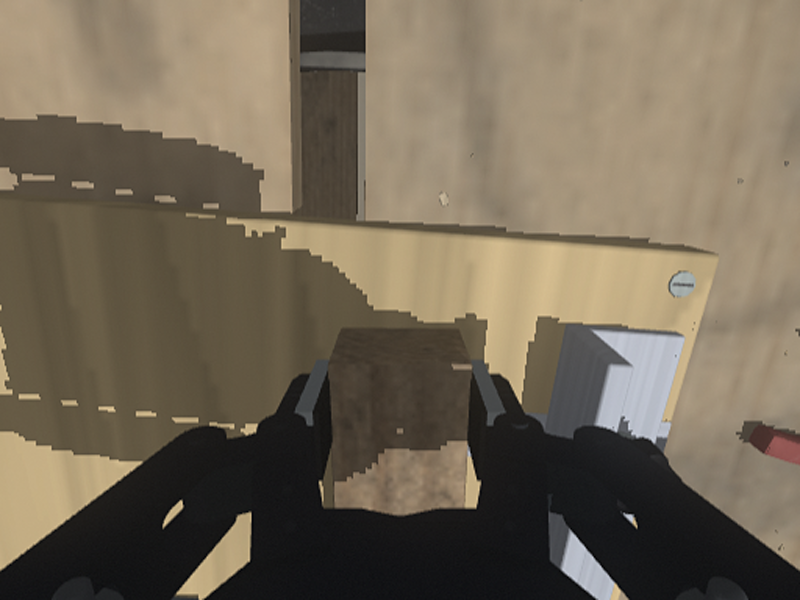

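The offcut is gripped (opening 0.513, about 44 mm), at y=330 to 510 between the pads. Next I turn it in line with the fence and slide it along.

Call:
servo_tool --increments "0.5 0 -0.1 0.025 0.4; 0.5 0 0 0.025 0.4; 0.5 0 0 0.02 0.4; 0 1 0 0 0.4; 0 1 0 0 0.4; 0 1 0 0 0.4; 0 1 0 0 0.4; 0 1 0 0 0.4; 0 0 0 0 0.4"

```text
time_s: 5.5
eef_pos: [0.6251, 0.0063, 0.0478]
eef_rot: [-0.01, 1.0, -0.014, 0.004]
wrist_force: [8.4, 55.7, 12.9]
opening: 0.514
```

```bash
python3 - <<'E'
from h import *
o,y=state()
im,d=ctrl.camera("wrist")
cv2.imwrite("pics/w4.png",cv2.resize(im[:,:,::-1],(800,600),interpolation=cv2.INTER_CUBIC))
im,d=ctrl.camera("side")
cv2.imwrite("pics/s4.png",cv2.resize(im[150:260,180:330][:,:,::-1],None,fx=5,fy=5,interpolation=cv2.INTER_CUBIC))
E
```

```text
t 5.5 pos [0.6251 0.0063 0.0478] jig [0.0786 0.1404] yaw -0.0272 F [ 8.4 55.7 12.9] op 0.514
```

View pics/w4.png

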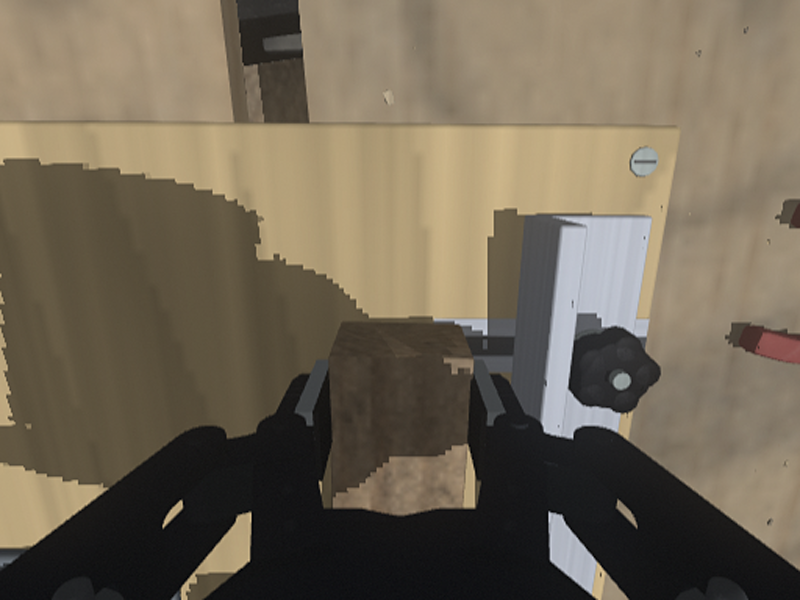

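View pics/s4.png

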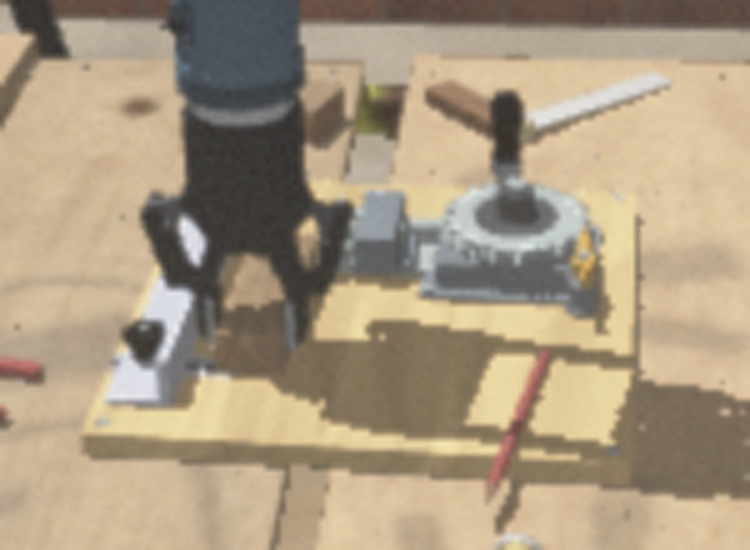

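The wrist force is 56 N against the slide, so something is catching. I back off 1.5 cm and look.

Call:
servo_tool --increments "0 -1 0 0 0.4; 0 0 0 0 0.4"

```text
time_s: 5.85
eef_pos: [0.624, 0.0081, 0.0464]
eef_rot: [-0.003, 1.0, -0.012, 0.002]
wrist_force: [3.9, 23.2, 5.7]
opening: 0.514
```

```bash
python3 - <<'E'
from h import *
o,y=state()
im,d=ctrl.camera("top")
cv2.imwrite("pics/t5.png",cv2.resize(im[125:260,190:330][:,:,::-1],None,fx=5,fy=4.4,interpolation=cv2.INTER_CUBIC))
np.savez("pics/t5.npz",im=im,d=d)
im,d=ctrl.camera("side")
cv2.imwrite("pics/s5.png",cv2.resize(im[160:260,190:290][:,:,::-1],None,fx=6,fy=6,interpolation=cv2.INTER_CUBIC))
E
```

```text
t 5.85 pos [0.624  0.0081 0.0464] jig [0.0773 0.1422] yaw -0.0248 F [ 3.9 23.2  5.7] op 0.514
```

View pics/t5.png

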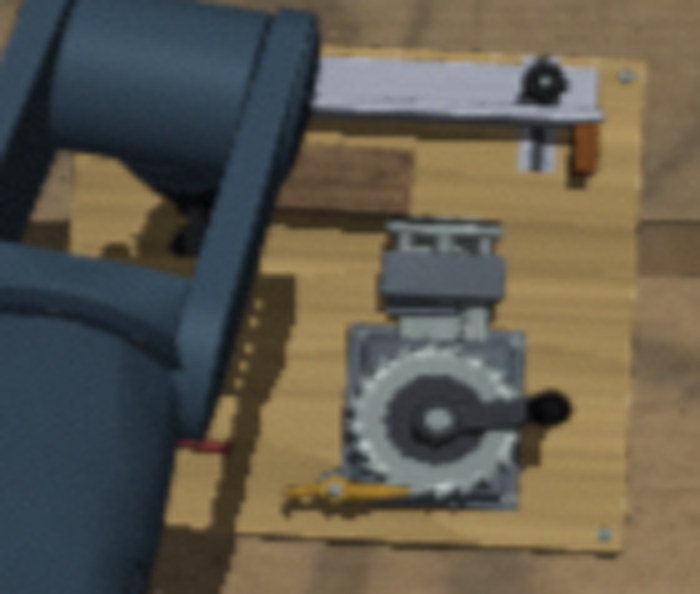

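View pics/s5.png

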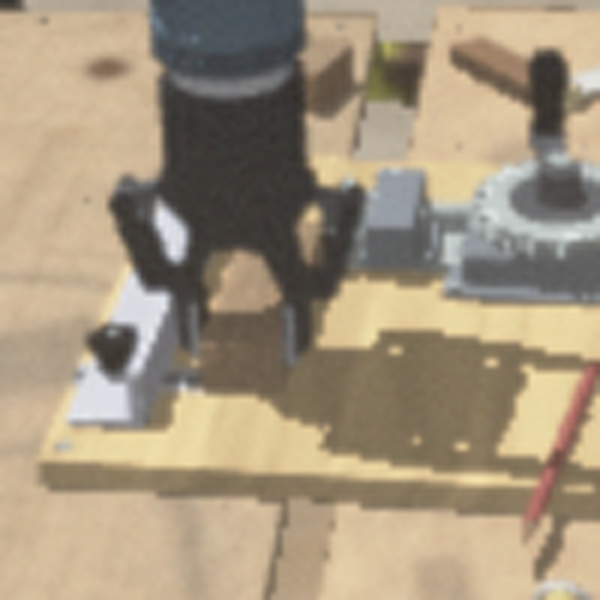

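```bash
python3 - <<'E'
from h import *
C=cam("top")
c=lambda u,v:(u/5+190-.4,v/4.4+125-.4)
print(w2j(ray(C,[c(413,152),c(411,212),c(300,148),c(285,206)],.05)))
print("pad/jaw",w2j(ray(C,[c(388,218),c(502,228),c(388,250),c(506,258)],.057)))
print(w2j(ray(C,[c(543,82),c(207,66)],.07)))
o=ctrl.get_obs();print(o["wrist_force"],o["torque"],o["joint_efforts"],o["q"])
im=np.load("pics/t5.npz")["im"]
cv2.imwrite("pics/t5c.png",cv2.resize(im[150:200,230:310][:,:,::-1],None,fx=10,fy=10,interpolation=cv2.INTER_CUBIC))
E
```

```text
[[0.09386976 0.02249161]
 [0.05273487 0.02187093]
 [0.09353024 0.09025443]
 [0.0533544  0.09726666]]
pad/jaw [[ 0.04713675  0.03551988]
 [ 0.04349316 -0.0322078 ]
 [ 0.02547749  0.03454045]
 [ 0.02333209 -0.03538341]]
[[ 0.14133459 -0.05130885]
 [ 0.14331856  0.14729256]]
[ 3.7159508  23.01960582  6.75063394] [ 3.42751067 -0.59335498 -0.27536508] [-14.57675546 -50.43595791 -26.20330453  -6.12849355  -0.18611887
  -0.26187896] [-0.18059619  0.52530814  1.60169403  0.00920828  1.01217161 -0.15964244]
```

View pics/t5c.png

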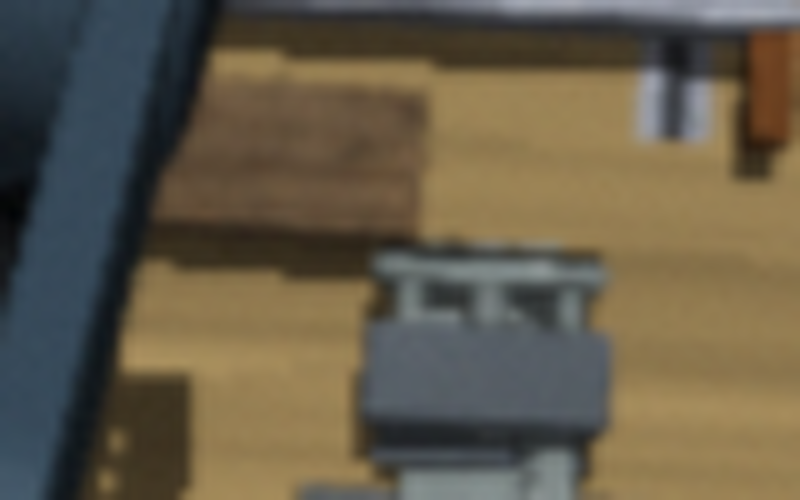

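The offcut's front end is at about (412,150)–(410,212) in the crop, right beside the pad's corner. The moment places the contact at its front left corner, so I back off, move 6 mm towards the fence and retry gently.

Call:
servo_tool --increments "0 -1 0 0 0.4; 0 -1 0 0 0.4; 0.3 0 0 0 0.4; 0.3 0 0 0 0.4; 0 0 0 0 0.4"

```text
time_s: 6.58
eef_pos: [0.6281, 0.0228, 0.0458]
eef_rot: [-0.0, 1.0, -0.013, -0.001]
wrist_force: [-6.3, 0.8, 13.2]
opening: 0.513
```

```bash
python3 - <<'E'
from h import *
o,y=state();print(o["torque"])
im,d=ctrl.camera("top")
cv2.imwrite("pics/t6c.png",cv2.resize(im[140:200,220:320][:,:,::-1],None,fx=8,fy=8,interpolation=cv2.INTER_CUBIC))
E
```

```text
t 6.575 pos [0.6281 0.0228 0.0458] jig [0.0811 0.157 ] yaw -0.0269 F [-6.3  0.8 13.2] op 0.513
[-0.24008576  0.91733309 -0.27616755]
```

View pics/t6c.png

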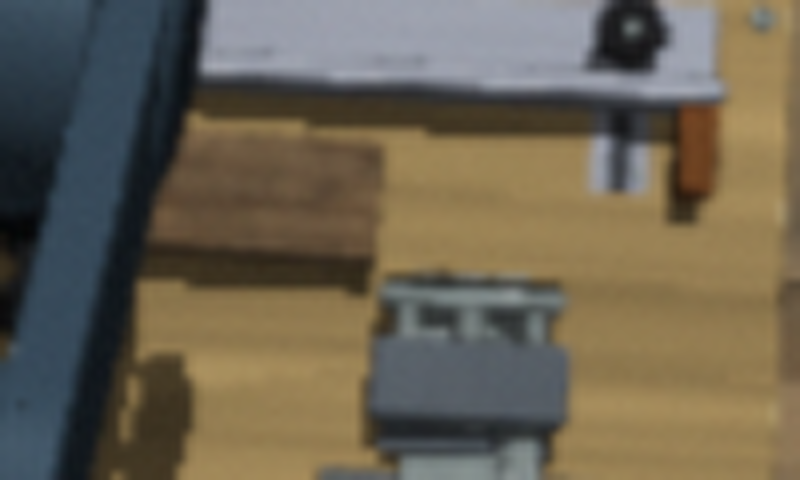

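Call:
servo_tool --increments "0 0 -0.6 0 0.4; 0 0 -0.4 0 0.4; 0 0 0 0 0.4"

```text
time_s: 7.0
eef_pos: [0.629, 0.0229, 0.0552]
eef_rot: [-0.0, 1.0, -0.013, -0.0]
wrist_force: [0.4, 0.3, -1.6]
opening: 0.511
```

```bash
python3 - <<'E'
from h import *
o,y=state();print(o["torque"])
im,d=ctrl.camera("side")
cv2.imwrite("pics/s6.png",cv2.resize(im[160:260,190:290][:,:,::-1],None,fx=6,fy=6,interpolation=cv2.INTER_CUBIC))
im,d=ctrl.camera("wrist")
cv2.imwrite("pics/w6.png",cv2.resize(im[:,:,::-1],(800,600),interpolation=cv2.INTER_CUBIC))
E
```

```text
t 7.0 pos [0.629  0.0229 0.0552] jig [0.082  0.1571] yaw -0.0262 F [ 0.4  0.3 -1.6] op 0.511
[0.06186198 0.00773976 0.02648565]
```

View pics/s6.png

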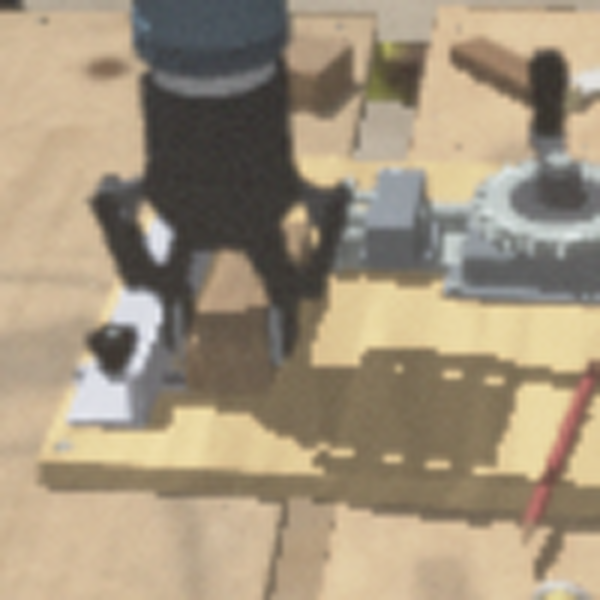

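View pics/w6.png

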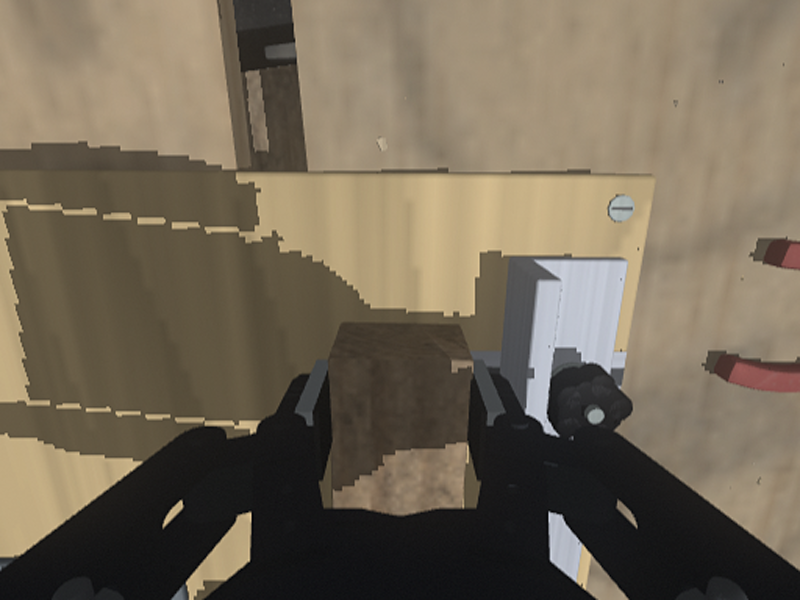

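After lifting 1 cm the force is just the offcut's weight; in the view it hangs between the pads, with the knob at (590,400) beside the finger. I continue the slide at this height.

Call:
servo_tool --increments "0 0.8 0 0 0.4; 0 0.8 0 0 0.4; 0 0.8 0 0 0.4; 0 0 0 0 0.4"

```text
time_s: 7.6
eef_pos: [0.6285, -0.0021, 0.0553]
eef_rot: [0.0, 1.0, -0.014, 0.0]
wrist_force: [0.5, -0.0, -1.6]
opening: 0.518
```

Call:
servo_tool --increments "0 1 0 0 0.4; 0 1 0 0 0.4; 0 1 0 0 0.4; 0 1 0 0 0.4; 0 1 0 0 0.4; 0 0 0 0 0.4"

```text
time_s: 8.35
eef_pos: [0.6272, -0.052, 0.0553]
eef_rot: [0.0, 1.0, -0.014, 0.0]
wrist_force: [-0.5, -0.7, -0.9]
opening: 0.511
```

```bash
python3 - <<'E'
from h import *
o,y=state();print(o["torque"])
im,d=ctrl.camera("top");C=cam("top")
cv2.imwrite("pics/t7c.png",cv2.resize(im[140:200,220:320][:,:,::-1],None,fx=8,fy=8,interpolation=cv2.INTER_CUBIC))
im,d=ctrl.camera("side")
cv2.imwrite("pics/s7.png",cv2.resize(im[160:260,190:290][:,:,::-1],None,fx=6,fy=6,interpolation=cv2.INTER_CUBIC))
E
```

```text
t 8.35 pos [ 0.6272 -0.052   0.0553] jig [0.0821 0.0822] yaw -0.0272 F [-0.5 -0.7 -0.9] op 0.511
[ 0.02671792 -0.03545187  0.01178   ]
```

View pics/t7c.png

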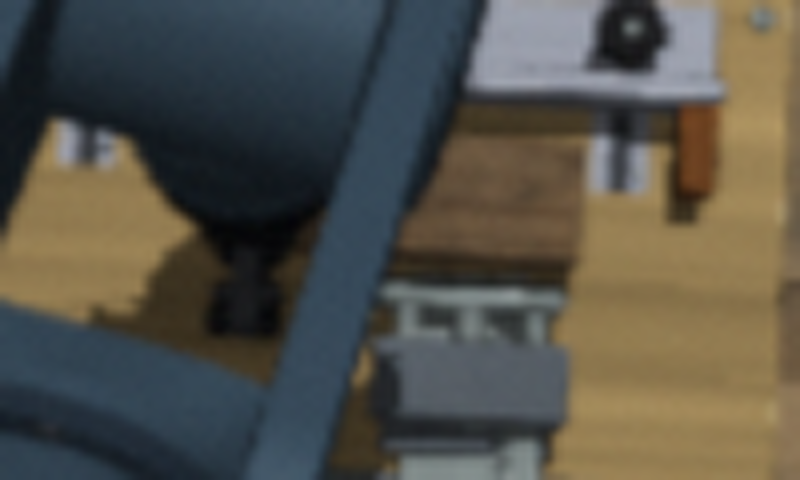

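View pics/s7.png

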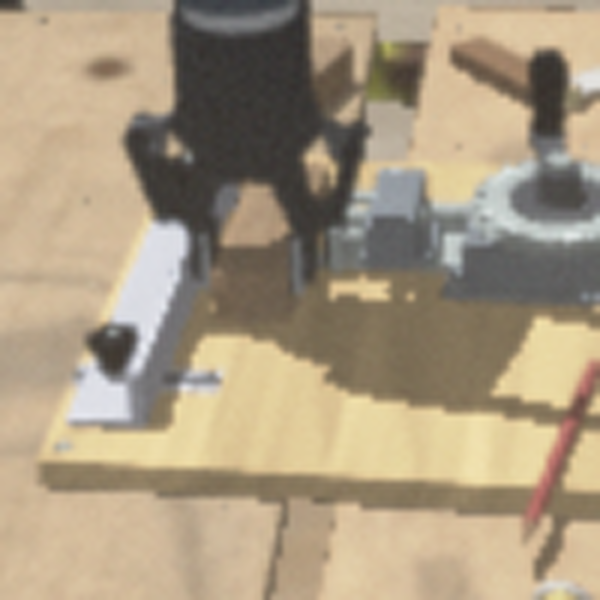

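Call:
servo_tool --increments "0 0.8 0 0 0.4; 0 0.7 0 0 0.4; 0 0 0.5 0 0.4; 0 0 0.3 0 0.4; 0 0 0 0 0.4"

```text
time_s: 9.07
eef_pos: [0.6265, -0.066, 0.047]
eef_rot: [0.0, 1.0, -0.013, -0.0]
wrist_force: [-0.7, -0.1, 0.0]
opening: 0.511
```

```bash
python3 - <<'E'
from h import *
o,y=state();print(o["torque"])
E
```

```text
t 9.075 pos [ 0.6265 -0.066   0.047 ] jig [0.0819 0.0682] yaw -0.0258 F [-0.7 -0.1  0. ] op 0.511
[-0.11852284  0.04678058 -0.04813181]
```

Now resting on the board, with no side force. I release with a small opening and lift.

Call:
servo_tool --increments "0 0 0 0 0.57; 0 0 0 0 0.57; 0 0 -1 0 0.57; 0 0 -2 0 0.57; 0 -2 -3 0 0.4; 0 -3 -3 0 0; 0 -3 0 0 0; 0 0 0 0 0; 0 0 0 0 0"

```text
time_s: 10.2
eef_pos: [0.629, 0.0135, 0.1381]
eef_rot: [0.0, 1.0, -0.013, 0.0]
wrist_force: [0.5, 0.4, -0.4]
opening: -0.002
```

```bash
python3 - <<'E'
from h import *
o,y=state()
im,d=ctrl.camera("wrist")
np.savez("pics/w8.npz",im=im,p=o["eef_pos"],q=o["eef_rot"])
cv2.imwrite("pics/w8.png",cv2.resize(im[:,:,::-1],(800,600),interpolation=cv2.INTER_CUBIC))
E
```

```text
t 10.2 pos [0.629  0.0135 0.1381] jig [0.0822 0.1478] yaw -0.0256 F [ 0.5  0.4 -0.4] op -0.002
```

View pics/w8.png

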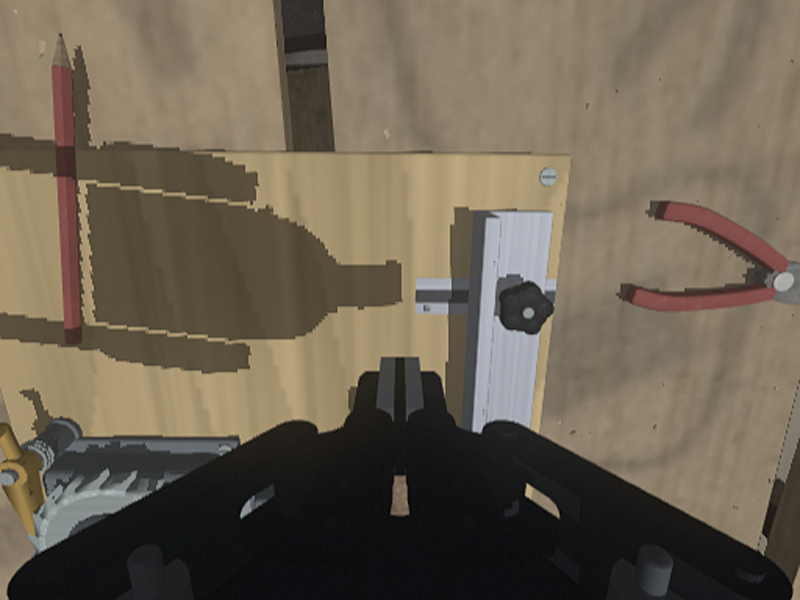

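Call:
servo_tool --increments "0 1.5 2 0 0; 0 1.5 2 0 0; 0 0 2 0 0; 0 0 2 0 0; 0 0 0 0 0"

```text
time_s: 10.88
eef_pos: [0.6261, -0.0155, 0.0543]
eef_rot: [-0.001, 1.0, -0.013, -0.002]
wrist_force: [0.0, -0.0, 1.0]
opening: 0.001
```

```bash
python3 - <<'E'
from h import *
o,y=state()
im,d=ctrl.camera("side");C=cam("side")
cv2.imwrite("pics/s9.png",cv2.resize(im[160:260,190:290][:,:,::-1],None,fx=6,fy=6,interpolation=cv2.INTER_CUBIC))
im,d=ctrl.camera("wrist")
cv2.imwrite("pics/w9.png",cv2.resize(im[:,:,::-1],(800,600),interpolation=cv2.INTER_CUBIC))
E
```

```text
t 10.875 pos [ 0.6261 -0.0155  0.0543] jig [0.0801 0.1187] yaw -0.026 F [ 0. -0.  1.] op 0.001
```

View pics/s9.png

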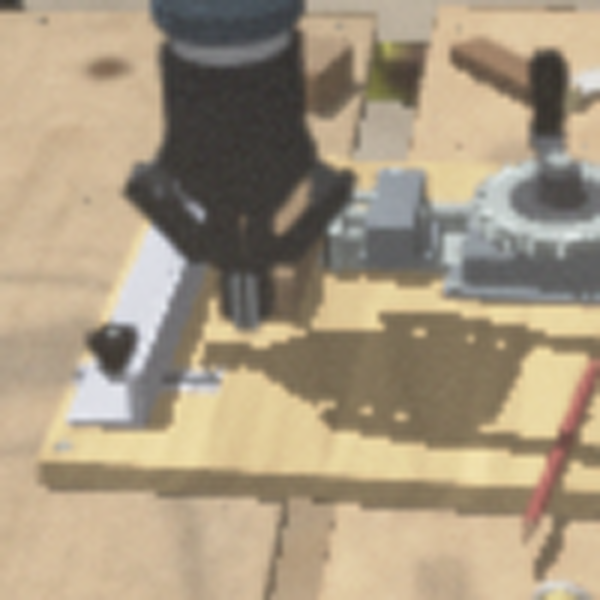

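View pics/w9.png

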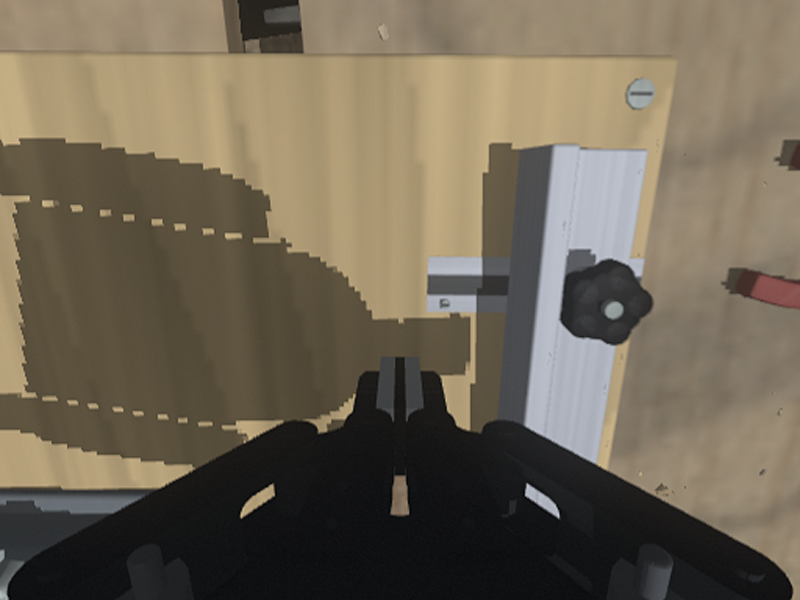

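```bash
python3 - <<'E'
from h import *
C=cam("side")
for x in(.05,.055,.06,.0645,.10,.105,.11):
    P=[[*j2w(x,.086),z] for z in(.018,.05)]
    print(x,((proj(C,P)-[190,160])*6).round().tolist())
print(((proj(C,[[*j2w(x,.119+.011),.038] for x in (.0655,.0945)])-[190,160])*6).round().tolist())
E
```

```text
0.05 [[307.0, 324.0], [305.0, 276.0]]
0.055 [[298.0, 324.0], [296.0, 276.0]]
0.06 [[290.0, 324.0], [287.0, 275.0]]
0.0645 [[282.0, 323.0], [279.0, 275.0]]
0.1 [[221.0, 321.0], [217.0, 272.0]]
0.105 [[212.0, 320.0], [209.0, 272.0]]
0.11 [[203.0, 320.0], [200.0, 272.0]]
[[266.0, 334.0], [214.0, 332.0]]
```

The visible wood edge at (297,300) puts the offcut's centre at x ≈ 0.078, the same as the finger's. So I push along -y in small steps.

Call:
servo_tool --increments "0 0.8 0 0 0; 0 0.7 0 0 0; 0 0.6 0 0 0; 0 0.5 0 0 0; 0 0.5 0 0 0; 0 0.4 0 0 0; 0 0 0 0 0"

```text
time_s: 11.85
eef_pos: [0.6271, -0.0515, 0.0572]
eef_rot: [0.0, 1.0, -0.013, -0.0]
wrist_force: [0.7, 0.6, -0.4]
opening: -0.003
```

Call:
servo_tool --increments "0 0.3 0.2 0 0; 0 0.3 0 0 0; 0 0 0 0 0"

```text
time_s: 12.22
eef_pos: [0.6269, -0.0574, 0.0551]
eef_rot: [0.0, 1.0, -0.013, -0.0]
wrist_force: [-0.3, 0.1, 0.6]
opening: 0.003
```

```bash
python3 - <<'E'
from h import *
o,y=state()
im,d=ctrl.camera("top");C=cam("top")
cv2.imwrite("pics/t10.png",cv2.resize(im[140:200,220:320][:,:,::-1],None,fx=8,fy=8,interpolation=cv2.INTER_CUBIC))
im,d=ctrl.camera("side");C=cam("side")
cv2.imwrite("pics/s10.png",cv2.resize(im[160:260,190:290][:,:,::-1],None,fx=6,fy=6,interpolation=cv2.INTER_CUBIC))
E
```

```text
t 12.225 pos [ 0.6269 -0.0574  0.0551] jig [0.082  0.0768] yaw -0.0261 F [-0.3  0.1  0.6] op 0.003
```

View pics/t10.png

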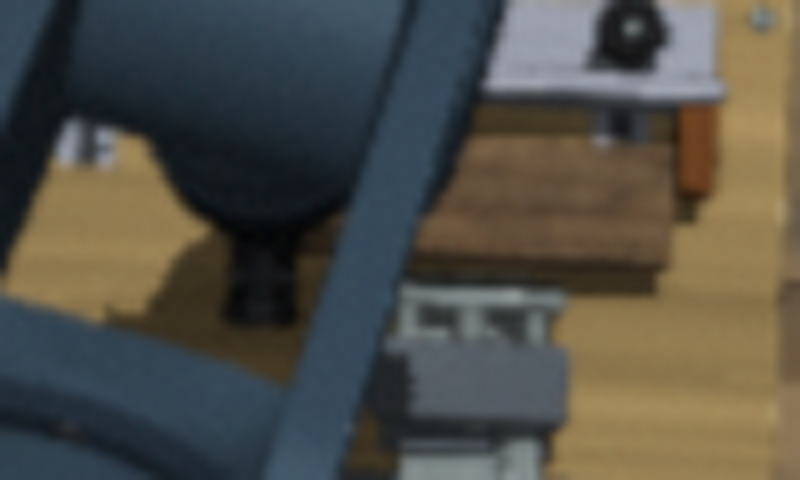

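View pics/s10.png

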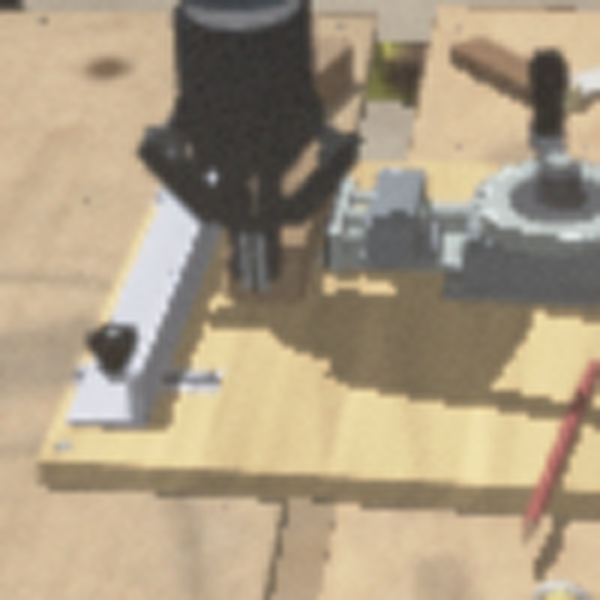

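The offcut's end (670,205) is now about 1 px (roughly 2 mm) from the stop (680,150). I push until a force shows.

Call:
servo_tool --increments "0 0.2 0 0 0; 0 0.2 0 0 0; 0 0 0 0 0"

```text
time_s: 12.7
eef_pos: [0.6268, -0.0592, 0.0553]
eef_rot: [-0.001, 1.0, -0.013, -0.0]
wrist_force: [0.2, 7.1, 1.2]
opening: 0.001
```

Call:
servo_tool --increments "0 -0.5 0 0 0; 0 -0.5 -3 0 0; 0 0 -5 0 0; 0 0 -5 0 0.5; -4 0 -3 0 0.8; -5 3 0 0 0.8; -3 5 0 0 0.8; 0 0 0 0 0.8"

```text
time_s: 13.7
eef_pos: [0.5035, -0.1307, 0.2158]
eef_rot: [0.001, 1.0, -0.015, 0.0]
wrist_force: [-0.0, -0.0, 0.4]
opening: 0.799
```

```bash
python3 - <<'E'
from h import *
o,y=state()
im,d=ctrl.camera("wrist")
np.savez("pics/w11.npz",im=im,d=d,p=o["eef_pos"],q=o["eef_rot"])
cv2.imwrite("pics/w11.png",cv2.resize(im[:,:,::-1],(800,600),interpolation=cv2.INTER_CUBIC))
im,d=ctrl.camera("top");np.savez("pics/t11.npz",im=im)
cv2.imwrite("pics/t11.png",cv2.resize(im[125:260,190:330][:,:,::-1],None,fx=5,fy=4.4,interpolation=cv2.INTER_CUBIC))
E
```

```text
t 13.7 pos [ 0.5035 -0.1307  0.2158] jig [-0.0395  0.0002] yaw -0.0305 F [-0.  -0.   0.4] op 0.799
```

View pics/w11.png

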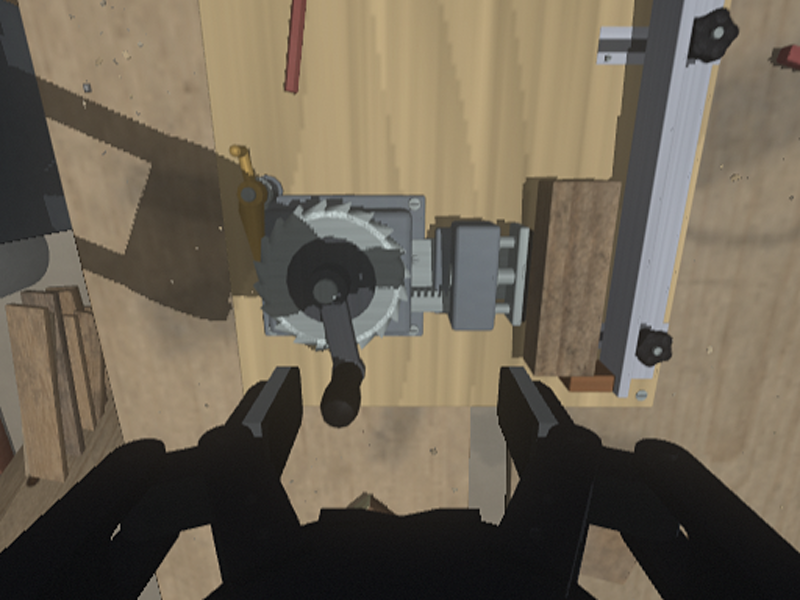

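View pics/t11.png

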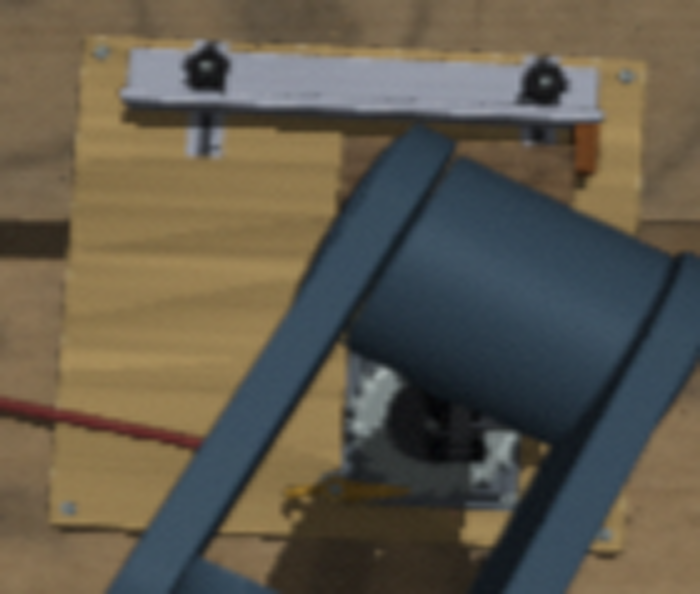

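The wrist view shows the offcut against the stop, with its top at (550..620, 180) to (537..605, 375). The hub is at (327,290), the grip's top at (341,405) and the pad's face at (526,270).

```bash
python3 - <<'E'
from h import *
f=np.load("pics/w11.npz");C=cam("wrist",dict(eef_pos=f["p"],eef_rot=f["q"]))
s=lambda L:(np.array(L)/1.5625)
j=lambda L,z:np.round(1e3*w2j(ray(C,s(L),z)),1).tolist()
print("hub",j([(327,290)],.086),"grip",j([(341,408)],.127))
print("offcut",j([(553,180),(620,181),(604,376),(537,376)],.05))
print("fence top",j([(688,10),(658,150),(634,285),(615,395)],.054))
print("pad",j([(532,228),(523,325)],.05),"stop",j([(570,377),(612,374)],.048))
print("board",j([(202,10),(240,370),(240,405),(655,405)],.018))
cv2.imwrite("pics/w11c.png",cv2.resize(f["im"][100:280,130:280][:,:,::-1],None,fx=4,fy=3.3,interpolation=cv2.INTER_CUBIC))
E
```

```text
hub [[-83.5, 1.9]] grip [[-72.1, -54.8]]
offcut [[59.9, 65.2], [103.3, 64.4], [111.7, -74.9], [62.2, -74.8]]
fence top [[126.5, 159.3], [122.3, 83.2], [120.9, -4.1], [119.9, -88.5]]
pad [[49.0, 34.3], [48.6, -34.6]] stop [[87.5, -76.7], [118.5, -74.3]]
board [[-166.4, 170.7], [-169.8, -85.2], [-173.3, -117.5], [174.7, -118.4]]
```

View pics/w11c.png

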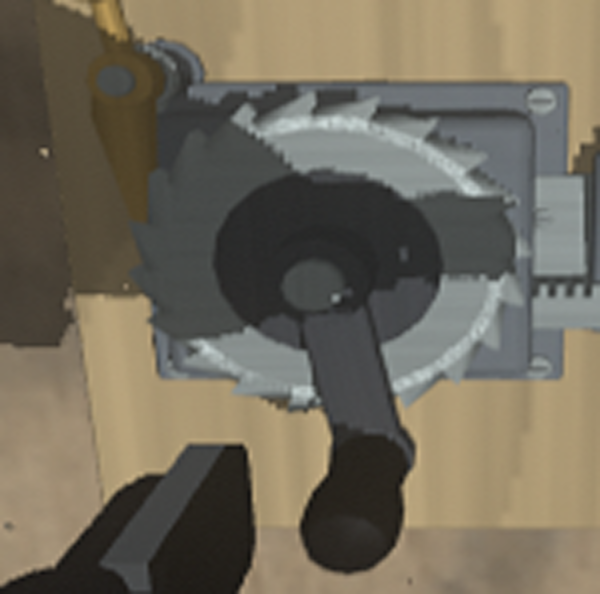

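Call:
servo_tool --increments "-1.7 3 2 0 0.8; -1.75 3 2 0 0.8; 0 0 2 0 0.8; 0 0 0 0 0.8"

```text
time_s: 14.3
eef_pos: [0.4686, -0.1857, 0.1537]
eef_rot: [-0.001, 1.0, -0.013, -0.001]
wrist_force: [0.9, -0.5, 0.3]
opening: 0.799
```

```bash
python3 - <<'E'
from h import *
o,y=state()
plan([*j2w(-.074,-.060),.100],TH,3,.8)
im,d=ctrl.camera("wrist")
cv2.imwrite("pics/w12.png",cv2.resize(im[:,:,::-1],(800,600),interpolation=cv2.INTER_CUBIC))
E
```

```text
t 14.3 pos [ 0.4686 -0.1857  0.1537] jig [-0.0729 -0.0557] yaw -0.0253 F [ 0.9 -0.5  0.3] op 0.799
t 14.3 pos [ 0.4686 -0.1857  0.1537] jig [-0.0729 -0.0557] yaw -0.0253 F [ 0.9 -0.5  0.3] op 0.799
-0.04 0.14 1.79 0.000 0.8; -0.04 0.14 1.79 0.000 0.8; -0.04 0.14 1.79 0.000 0.8
```

View pics/w12.png

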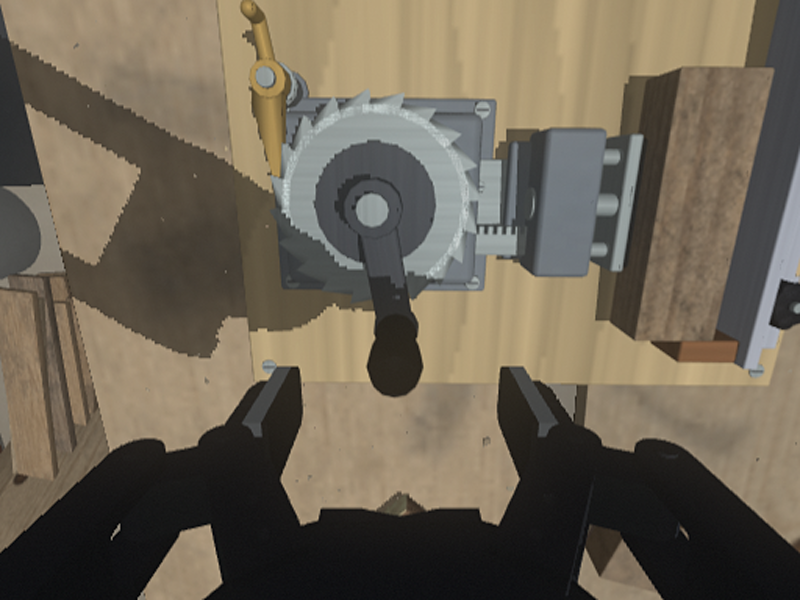

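The grip (396,360) is centred between the fingers (300, 500). I descend and close on it.

Call:
servo_tool --increments "0 0.2 1.8 0 0.8; 0 0.2 1.8 0 0.8; 0 0 1.6 0 0.6; 0 0 0 0 0.6; 0 0 0 0 0.15; 0 0 0 0 0.15; 0 0 0 0 0.15; 0 0 0 0 0.15; 0 0 0 0 0.15"

```text
time_s: 15.48
eef_pos: [0.4692, -0.1912, 0.1043]
eef_rot: [0.0, 1.0, -0.013, 0.0]
wrist_force: [-2.9, 0.6, 6.2]
opening: 0.249
```

```bash
python3 - <<'E'
from h import *
o,y=state()
im,d=ctrl.camera("wrist")
cv2.imwrite("pics/w13.png",cv2.resize(im[:,:,::-1],(800,600),interpolation=cv2.INTER_CUBIC))
E
```

```text
t 15.475 pos [ 0.4692 -0.1912  0.1043] jig [-0.0721 -0.0611] yaw -0.026 F [-2.9  0.6  6.2] op 0.249
```

View pics/w13.png

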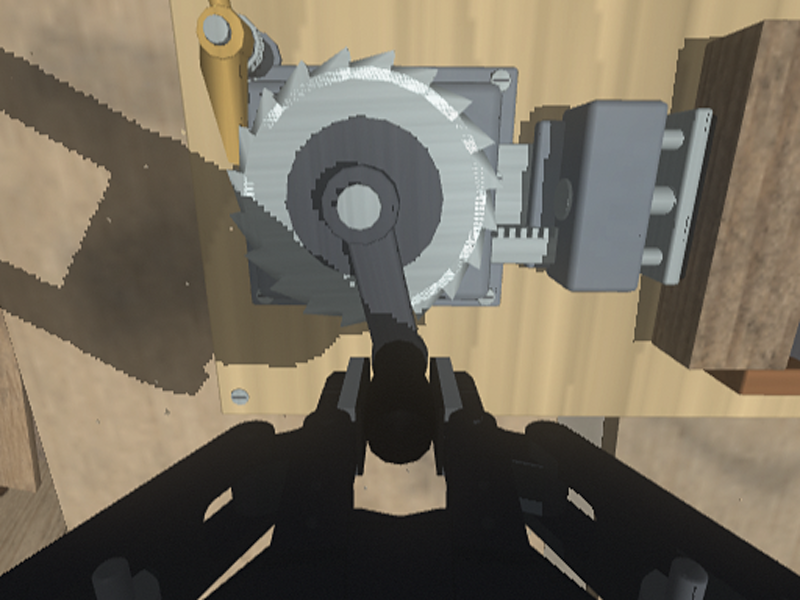

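```bash
python3 - <<'E'
import numpy as np
w=np.r_[np.linspace(0,1.96,15)];a=w-np.radians(80)
P=6.2*np.c_[np.cos(a),np.sin(a)]
for i,d in enumerate(np.diff(P,axis=0)): print(round(w[i+1],2),f"{d[0]:.2f} {-d[1]:.2f} 0 0 0.15;",  (P[i+1]).round(2))
E
```

```text
0.14 0.84 -0.21 0 0 0.15; [ 1.92 -5.9 ]
0.28 0.80 -0.33 0 0 0.15; [ 2.72 -5.57]
0.42 0.75 -0.43 0 0 0.15; [ 3.47 -5.14]
0.56 0.68 -0.53 0 0 0.15; [ 4.16 -4.6 ]
0.7 0.60 -0.62 0 0 0.15; [ 4.76 -3.98]
0.84 0.51 -0.70 0 0 0.15; [ 5.27 -3.27]
0.98 0.41 -0.77 0 0 0.15; [ 5.67 -2.51]
1.12 0.29 -0.82 0 0 0.15; [ 5.96 -1.69]
1.26 0.18 -0.85 0 0 0.15; [ 6.14 -0.84]
1.4 0.06 -0.87 0 0 0.15; [6.2  0.02]
1.54 -0.06 -0.86 0 0 0.15; [6.14 0.89]
1.68 -0.18 -0.85 0 0 0.15; [5.95 1.74]
1.82 -0.30 -0.81 0 0 0.15; [5.65 2.55]
1.96 -0.41 -0.76 0 0 0.15; [5.24 3.31]
```

Call:
servo_tool --increments "0.84 -0.21 0 0 0.15; 0.8 -0.33 0 0 0.15; 0.75 -0.43 0 0 0.15; 0.68 -0.53 0 0 0.15; 0.6 -0.62 0 0 0.15; 0 0 0 0 0.15"

```text
time_s: 16.27
eef_pos: [0.5055, -0.1699, 0.1042]
eef_rot: [-0.0, 1.0, -0.013, -0.001]
wrist_force: [-7.8, 3.5, 11.3]
opening: 0.245
```

```bash
cat >> h.py <<'E'
A=np.array([-.0835,.0005])
def wheel(o):
    v=w2j(o["eef_pos"])[0]-A; print("wheel est",round(np.arctan2(v[1],v[0])+np.radians(80),3),"r",round(np.hypot(*v),4))
E
python3 - <<'E'
from h import *
o,y=state();wheel(o)
E
```

```text
t 16.275 pos [ 0.5055 -0.1699  0.1042] jig [-0.0364 -0.0388] yaw -0.025 F [-7.8  3.5 11.3] op 0.245
wheel est 0.7 r 0.0614
```

Call:
servo_tool --increments "0.51 -0.7 0 0 0.15; 0.41 -0.77 0 0 0.15; 0.29 -0.82 0 0 0.15; 0.18 -0.85 0 0 0.15; 0.06 -0.87 0 0 0.15; 0 0 0 0 0.15"

```text
time_s: 17.02
eef_pos: [0.5199, -0.1313, 0.1042]
eef_rot: [0.001, 1.0, -0.012, -0.002]
wrist_force: [-13.7, -2.3, 12.3]
opening: 0.252
```

```bash
python3 - <<'E'
from h import *
o,y=state();wheel(o)
im,d=ctrl.camera("wrist")
cv2.imwrite("pics/w14.png",cv2.resize(im[:,:,::-1],(800,600),interpolation=cv2.INTER_CUBIC))
im,d=ctrl.camera("side")
cv2.imwrite("pics/s14.png",cv2.resize(im[160:260,190:310][:,:,::-1],None,fx=6,fy=6,interpolation=cv2.INTER_CUBIC))
E
```

```text
t 17.025 pos [ 0.5199 -0.1313  0.1042] jig [-0.023   0.0001] yaw -0.0248 F [-13.7  -2.3  12.3] op 0.252
wheel est 1.39 r 0.0605
```

View pics/w14.png

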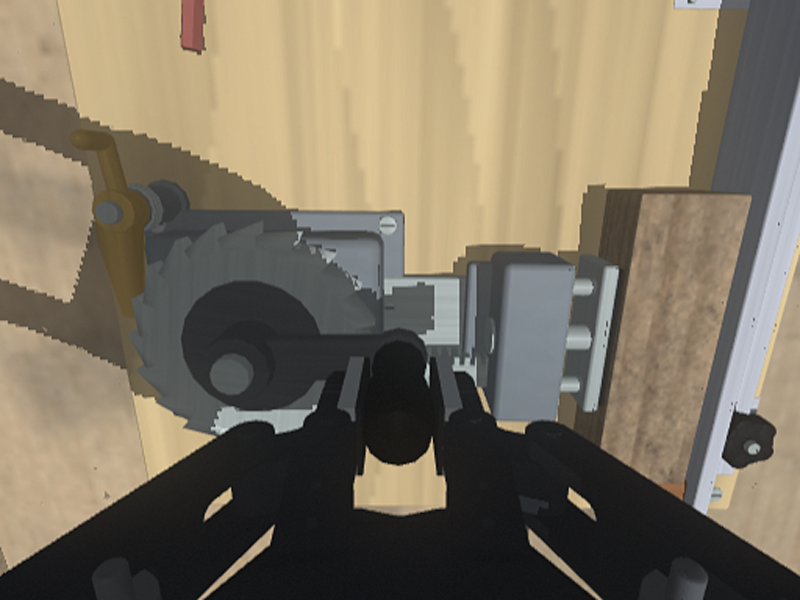

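View pics/s14.png

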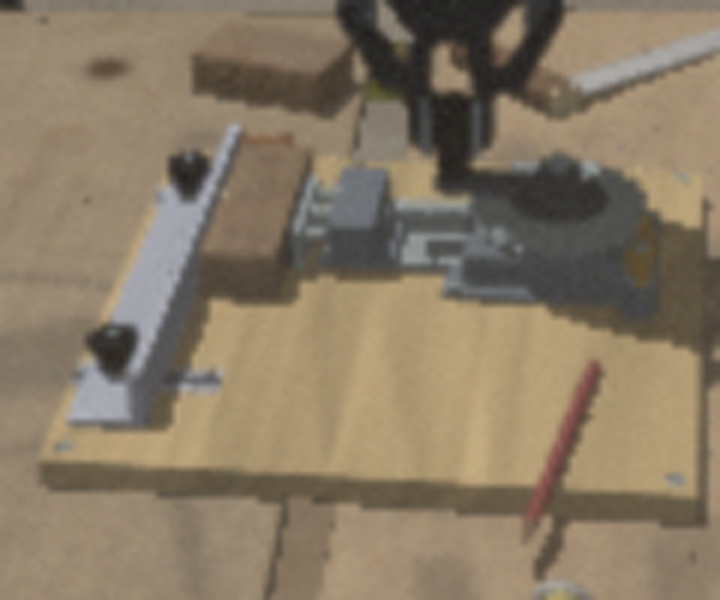

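At wheel ≈1.39 the pad (600,335) is pushing the offcut towards the fence, still with a small gap, and the pencil is untouched. I continue winding.

Call:
servo_tool --increments "-0.1 -0.86 0 0 0.15; -0.22 -0.85 0 0 0.15; -0.34 -0.81 0 0 0.15; -0.43 -0.76 0 0 0.15; 0 0 0 0 0.15"

```text
time_s: 17.75
eef_pos: [0.5117, -0.0997, 0.1044]
eef_rot: [0.002, 1.0, -0.013, 0.0]
wrist_force: [-3.4, -8.2, 2.5]
opening: 0.256
```

```bash
python3 - <<'E'
from h import *
o,y=state();wheel(o)
im,d=ctrl.camera("wrist")
cv2.imwrite("pics/w15.png",cv2.resize(im[:,:,::-1],(800,600),interpolation=cv2.INTER_CUBIC))
E
```

```text
t 17.75 pos [ 0.5117 -0.0997  0.1044] jig [-0.032   0.0314] yaw -0.0254 F [-3.4 -8.2  2.5] op 0.256
wheel est 1.937 r 0.0601
```

View pics/w15.png

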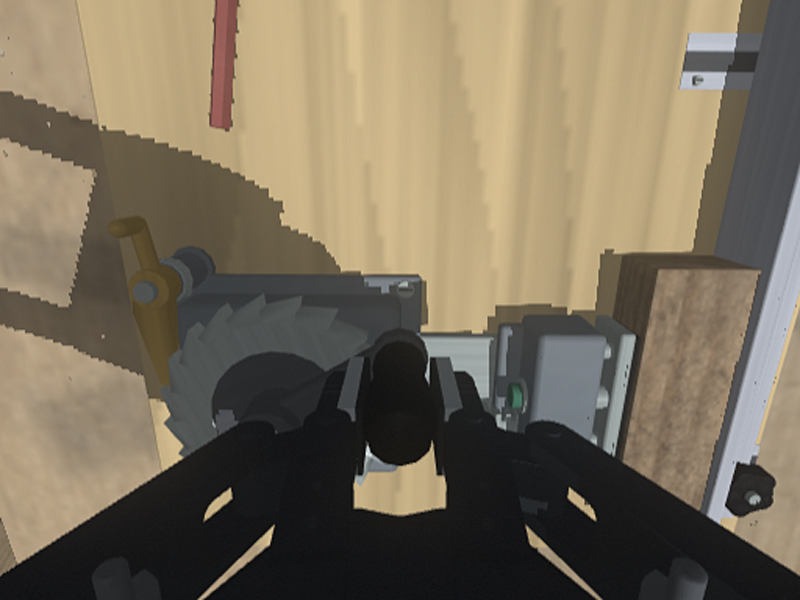

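```bash
python3 - <<'E'
from h import *
im,d=ctrl.camera("wrist")
np.savez("pics/w16.npz",im=im)
cv2.imwrite("pics/w16.png",cv2.resize(im[190:290,300:420][:,:,::-1],None,fx=6,fy=6,interpolation=cv2.INTER_CUBIC))
E
```

```text
(no output)
```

View pics/w16.png

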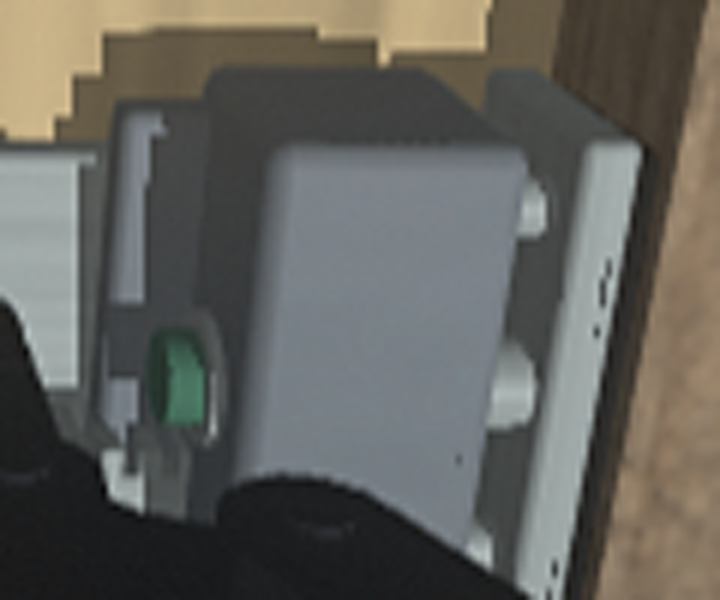

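The pin shows about 39/6 px of green at (185,380), which is 4.4 mm at wheel ≈1.94. That fits tooth 6 (≈3.3 mm), so I go slightly past it and ease back onto the tooth.

Call:
servo_tool --increments "-0.2 -0.32 0 0 0.15; 0 0 0 0 0.15; 0.2 0.32 0 0 0.15; 0.15 0.26 0 0 0.15; 0 0 0 0 0.15; 0.08 0.12 0 0 0.15; 0 0 0 0 0.15"

```text
time_s: 18.73
eef_pos: [0.5136, -0.1034, 0.1043]
eef_rot: [0.001, 1.0, -0.013, -0.0]
wrist_force: [-5.4, -5.1, 6.1]
opening: 0.249
```

```bash
python3 - <<'E'
from h import *
o,y=state();wheel(o)
E
```

```text
t 18.725 pos [ 0.5136 -0.1034  0.1043] jig [-0.03    0.0278] yaw -0.0261 F [-5.4 -5.1  6.1] op 0.249
wheel est 1.868 r 0.06
```

Call:
servo_tool --increments "0.05 0.1 0 0 0.15; 0 0 0 0 0.15; 0.05 0.1 0 0 0.15; 0 0 0 0 0.15"

```text
time_s: 19.23
eef_pos: [0.5139, -0.1041, 0.1042]
eef_rot: [0.0, 1.0, -0.013, -0.001]
wrist_force: [-7.6, 0.8, 10.8]
opening: 0.252
```

```bash
python3 - <<'E'
from h import *
o,y=state();wheel(o)
E
```

```text
t 19.225 pos [ 0.5139 -0.1041  0.1042] jig [-0.0297  0.0271] yaw -0.0258 F [-7.6  0.8 10.8] op 0.252
wheel est 1.856 r 0.06
```

The wheel now resists going back (the force has reversed), so the pawl holds at tooth 6. I release and look.

Call:
servo_tool --increments "0 0 0 0 0.4; 0 0 0 0 0.6; 0 0 -1 0 0.6; 0 0 -3 0 0.6; 0 0 -3 0 0.6; -3 -2 -2 0 0.6; 0 0 0 0 0.6"

```text
time_s: 20.1
eef_pos: [0.4854, -0.0825, 0.1955]
eef_rot: [0.001, 1.0, -0.013, 0.002]
wrist_force: [0.3, -0.6, 0.0]
opening: 0.6
```

```bash
python3 - <<'E'
from h import *
o,y=state()
im,d=ctrl.camera("wrist")
np.savez("pics/w17.npz",im=im,d=d,p=o["eef_pos"],q=o["eef_rot"])
cv2.imwrite("pics/w17.png",cv2.resize(im[:,:,::-1],(800,600),interpolation=cv2.INTER_CUBIC))
E
```

```text
t 20.1 pos [ 0.4854 -0.0825  0.1955] jig [-0.0588  0.048 ] yaw -0.025 F [ 0.3 -0.6  0. ] op 0.6
```

View pics/w17.png

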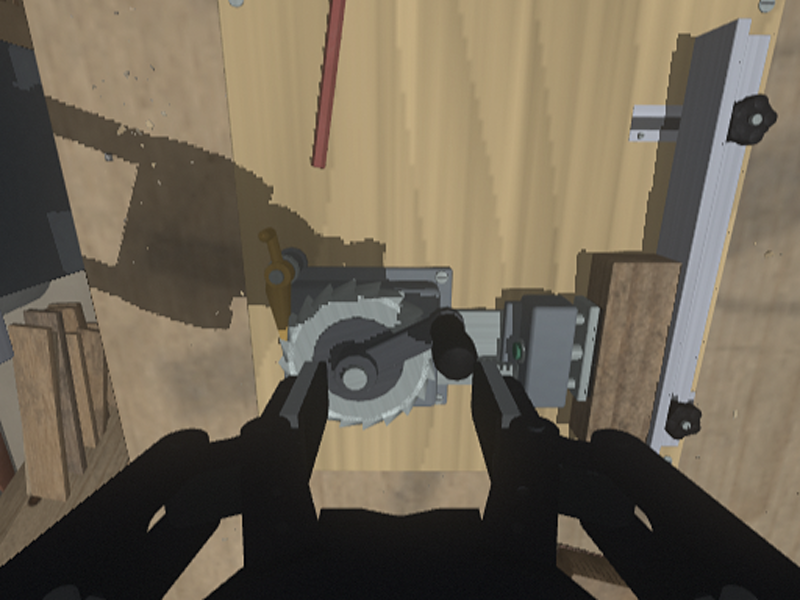

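```bash
python3 - <<'E'
from h import *
plan([*j2w(.05,-.055),.19],TH,4,.6)
E
```

```text
t 20.15 pos [ 0.4858 -0.083   0.1946] jig [-0.0584  0.0475] yaw -0.0253 F [ 0.3  0.3 -0.5] op 0.597
2.71 2.57 0.12 0.000 0.6; 2.71 2.57 0.12 0.000 0.6; 2.71 2.56 0.12 0.000 0.6; 2.71 2.56 0.12 0.000 0.6
```

Call:
servo_tool --increments "2.7 2.6 0 0 0.5; 2.7 2.6 0 0 0.3; 2.7 2.6 0 0 0; 2.7 2.6 2 0 0; 0 0 3 0 0; 0 0 3 0 0; 0 0 0 0 0"

```text
time_s: 21.02
eef_pos: [0.5887, -0.1892, 0.1095]
eef_rot: [-0.002, 1.0, -0.013, -0.003]
wrist_force: [-0.3, -0.1, 0.4]
opening: 0.001
```

```bash
python3 - <<'E'
from h import *
o,y=state()
im,d=ctrl.camera("wrist")
np.savez("pics/w18.npz",im=im,d=d,p=o["eef_pos"],q=o["eef_rot"])
cv2.imwrite("pics/w18.png",cv2.resize(im[:,:,::-1],(800,600),interpolation=cv2.INTER_CUBIC))
im,d=ctrl.camera("top");np.savez("pics/t18.npz",im=im)
im,d=ctrl.camera("side");np.savez("pics/s18.npz",im=im)
E
```

```text
t 21.025 pos [ 0.5887 -0.1892  0.1095] jig [ 0.0473 -0.056 ] yaw -0.0265 F [-0.3 -0.1  0.4] op 0.001
```

View pics/w18.png

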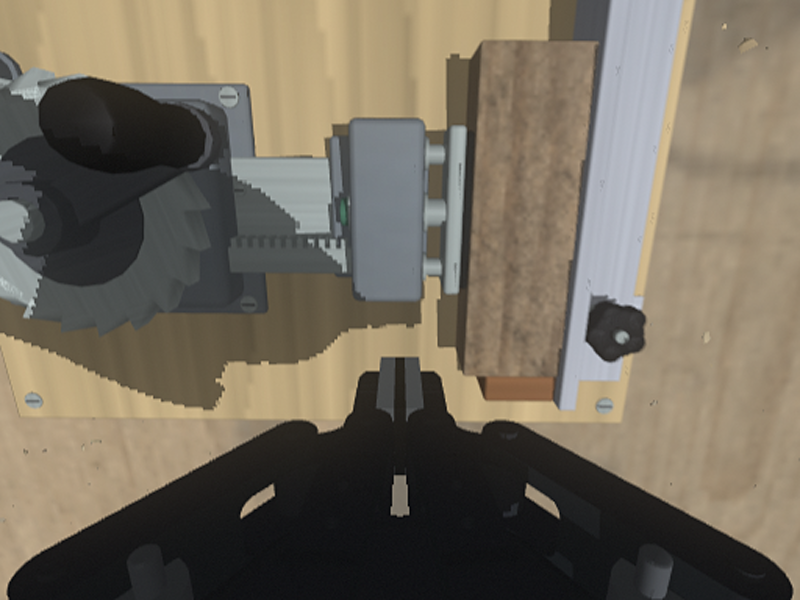

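The offcut lies flush on the fence (595..575) and its end meets the stop (520,380). The green pin at (344,212) is partly hidden by the jaw, so I move over to see it.

Call:
servo_tool --increments "-2 0 0 0 0; -2.5 0 0 0 0; 0 0.5 0 0 0; 0 0 0 0 0"

```text
time_s: 21.68
eef_pos: [0.547, -0.1948, 0.1149]
eef_rot: [0.001, 1.0, -0.013, 0.002]
wrist_force: [0.3, 0.5, 0.8]
opening: 0.001
```

```bash
python3 - <<'E'
from h import *
o,y=state()
im,d=ctrl.camera("wrist")
np.savez("pics/w19.npz",im=im,d=d,p=o["eef_pos"],q=o["eef_rot"])
cv2.imwrite("pics/w19.png",cv2.resize(im[60:210,220:400][:,:,::-1],None,fx=4,fy=4,interpolation=cv2.INTER_CUBIC))
E
```

```text
t 21.675 pos [ 0.547  -0.1948  0.1149] jig [ 0.0058 -0.0627] yaw -0.0266 F [0.3 0.5 0.8] op 0.001
```

View pics/w19.png

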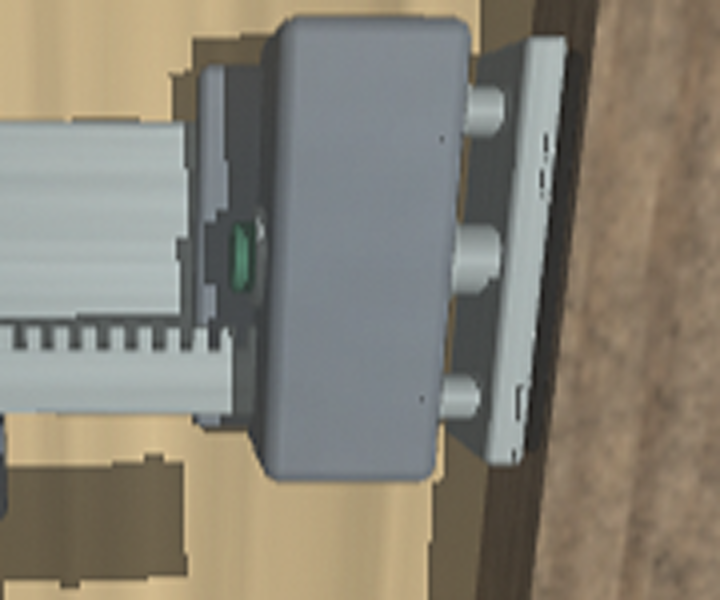

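```bash
python3 - <<'E'
from h import *
f=np.load("pics/w19.npz");C=cam("wrist",dict(eef_pos=f["p"],eef_rot=f["q"]))
c=lambda L:np.array(L)/4+[220,60]-.4
f8=np.load("pics/w18.npz");C8=cam("wrist",dict(eef_pos=f8["p"],eef_rot=f8["q"]))
f1=np.load("pics/w11.npz");C1=cam("wrist",dict(eef_pos=f1["p"],eef_rot=f1["q"]))
C13=cam("wrist",dict(eef_pos=np.array([.4692,-.1912,.1043]),eef_rot=f["q"]))
for z in(.045,.048,.05,.052,.055): print(z,"w19 pad",(1e3*w2j(ray(C,c([(567,38),(522,464)]),z))).round(1).tolist(),"w18",(1e3*w2j(ray(C8,np.array([(466,126),(458,293)])/1.5625,z))).round(1).tolist(),"w13",(1e3*w2j(ray(C13,np.array([(714,110),(685,283)])/1.5625,z))).round(1).tolist())
z=.057
print("jaw w19",(1e3*w2j(ray(C,c([(470,25),(437,475)]),z))).round(1).tolist(),"w18",(1e3*w2j(ray(C8,np.array([(424,120),(420,299)])/1.5625,z))).round(1).tolist(),"w13",(1e3*w2j(ray(C13,np.array([(667,104),(639,290)])/1.5625,z))).round(1).tolist())
# green pin
hsv=cv2.cvtColor(f["im"],cv2.COLOR_RGB2HSV)
m=cv2.inRange(hsv,(50,70,25),(90,255,255));ys,xs=np.where(m[90:150,260:300])
print(np.c_[ys+90,xs+260].min(0),np.c_[ys+90,xs+260].max(0),len(ys))
for v in sorted(set(ys)): print(v+90,sorted(xs[ys==v]+260))
red=cv2.inRange(hsv,(0,150,40),(8,255,255));print("red px near pin",red[90:150,260:300].sum()//255)
E
```

```text
0.045 w19 pad [[74.3, 34.4], [74.2, -36.5]] w18 [[73.9, 34.0], [73.5, -36.8]] w13 [[51.5, 34.1], [53.7, -36.2]]
0.048 w19 pad [[73.3, 34.1], [73.1, -35.7]] w18 [[73.5, 33.7], [73.1, -36.0]] w13 [[49.5, 33.8], [51.6, -35.4]]
0.05 w19 pad [[72.5, 33.9], [72.4, -35.2]] w18 [[73.3, 33.6], [72.9, -35.4]] w13 [[48.1, 33.6], [50.3, -34.8]]
0.052 w19 pad [[71.8, 33.6], [71.7, -34.7]] w18 [[73.0, 33.4], [72.6, -34.8]] w13 [[46.8, 33.3], [48.9, -34.3]]
0.055 w19 pad [[70.8, 33.3], [70.6, -34.0]] w18 [[72.6, 33.1], [72.2, -34.0]] w13 [[44.8, 33.0], [46.8, -33.5]]
jaw w19 [[55.2, 34.8], [55.7, -35.4]] w18 [[56.2, 35.1], [55.8, -36.1]] w13 [[25.8, 34.8], [27.0, -36.0]]
[116 278] [131 281] 45
116 [np.int64(279)]
117 [np.int64(279), np.int64(280)]
118 [np.int64(279), np.int64(280)]
119 [np.int64(279), np.int64(280), np.int64(281)]
120 [np.int64(279), np.int64(280), np.int64(281)]
121 [np.int64(279), np.int64(280), np.int64(281)]
122 [np.int64(279), np.int64(280), np.int64(281)]
123 [np.int64(279), np.int64(280), np.int64(281)]
124 [np.int64(279), np.int64(280), np.int64(281)]
125 [np.int64(279), np.int64(280), np.int64(281)]
126 [np.int64(279), np.int64(280), np.int64(281)]
127 [np.int64(279), np.int64(280), np.int64(281)]
128 [np.int64(279), np.int64(280), np.int64(281)]
129 [np.int64(278), np.int64(279), np.int64(280), np.int64(281)]
130 [np.int64(278), np.int64(279), np.int64(280)]
131 [np.int64(278), np.int64(279), np.int64(280)]
red px near pin 0
```

Pixel estimates of the pin and of the pad disagree somewhat (3 to 5.6 mm). To settle it I take a view from the same pose relative to the jaw as w13 had at wheel 0, and compare the jaw-to-pad gap directly.

Call:
servo_tool --increments "-2.4 0 0 0 0; -2.4 -0.15 0.5 0 0; 0 0 0.5 0 0; 0 0 0 0 0; 0 0 0 0 0"

```text
time_s: 22.35
eef_pos: [0.4987, -0.1913, 0.1036]
eef_rot: [0.0, 1.0, -0.013, 0.001]
wrist_force: [0.3, 0.1, -0.1]
opening: -0.004
```

```bash
python3 - <<'E'
from h import *
o,y=state()
im,d=ctrl.camera("wrist")
np.savez("pics/w20.npz",im=im,d=d,p=o["eef_pos"],q=o["eef_rot"])
a=cv2.imread("pics/w13.png");b=cv2.resize(im[:,:,::-1],(800,600),interpolation=cv2.INTER_CUBIC)
cv2.imwrite("pics/w20.png",b)
cv2.imwrite("pics/cmp.png",np.vstack([cv2.resize(x[80:310,520:790],None,fx=2.5,fy=1.3,interpolation=cv2.INTER_CUBIC) for x in(a,b)]))
E
```

```text
t 22.35 pos [ 0.4987 -0.1913  0.1036] jig [-0.0426 -0.0604] yaw -0.0256 F [ 0.3  0.1 -0.1] op -0.004
```

View pics/cmp.png

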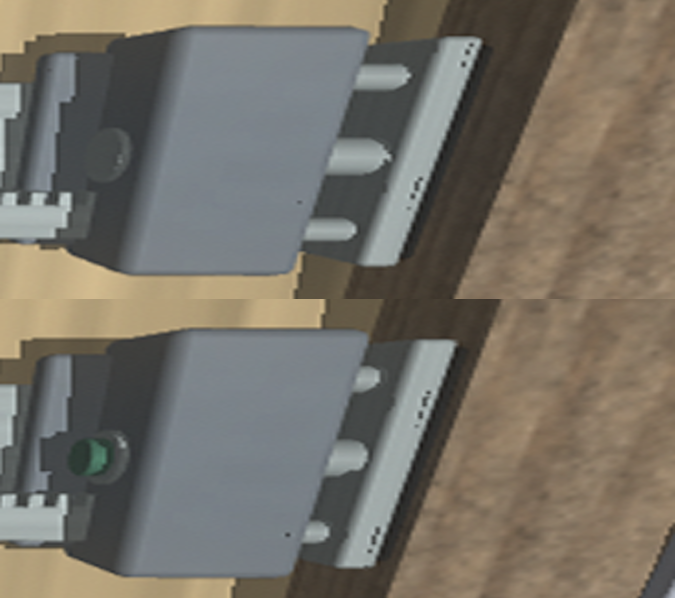

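With the jaw overlaid exactly, the pad's corner shifted from 482 to 459 px and from 400 to 378 px. That is about 3.6 mm pressed in, with only green on the pin, so tooth 6 is right (tooth 7 would be ≈8.6 mm). I retreat and do a final check.

Call:
servo_tool --increments "0 0 -5 0 0; 0 0 -5 0 0; -3 4 -3 0 0; -4 5 0 0 0; -4 5 0 0 0; 0 5 0 0 0; 0 0 0 0 0"

```text
time_s: 23.28
eef_pos: [0.384, -0.3791, 0.2337]
eef_rot: [0.001, 1.0, -0.015, 0.0]
wrist_force: [0.2, 0.4, 0.6]
opening: -0.002
```

```bash
python3 - <<'E'
from h import *
o,y=state()
im,d=ctrl.camera("top")
cv2.imwrite("pics/t21.png",cv2.resize(im[125:260,190:330][:,:,::-1],None,fx=5,fy=4.4,interpolation=cv2.INTER_CUBIC))
a=np.load("pics/top0.npz")["im"]
b=np.hstack([a[100:300,40:420],]);c=im[100:300,40:420]
cv2.imwrite("pics/cmp2.png",cv2.resize(np.vstack([b,c])[:,:,::-1],None,fx=1.5,fy=1.5))
im,d=ctrl.camera("side")
cv2.imwrite("pics/s21.png",cv2.resize(im[150:260,170:340][:,:,::-1],None,fx=4.5,fy=4.5,interpolation=cv2.INTER_CUBIC))
E
```

```text
t 23.275 pos [ 0.384  -0.3791  0.2337] jig [-0.1523 -0.2512] yaw -0.03 F [0.2 0.4 0.6] op -0.002
```

View pics/t21.png

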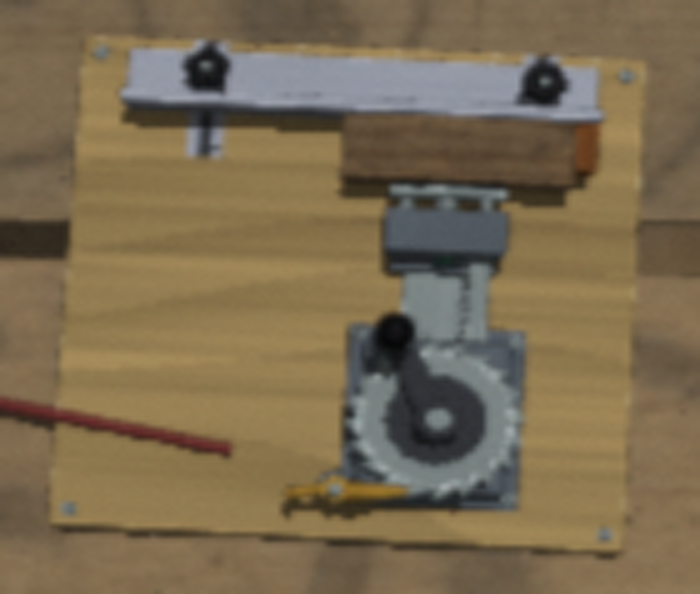

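View pics/cmp2.png

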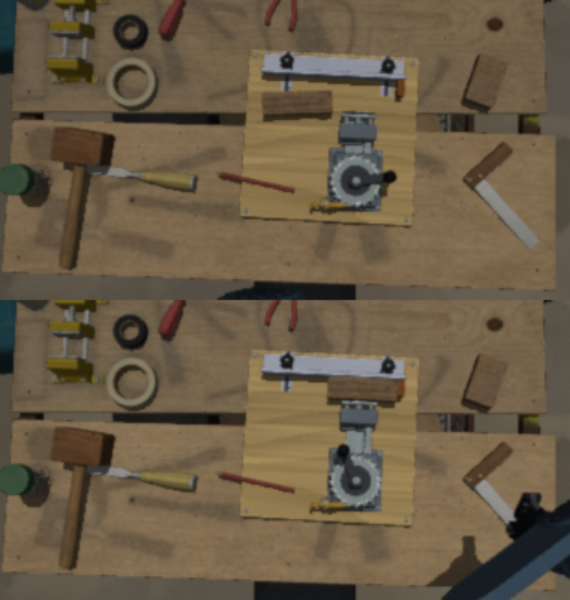

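View pics/s21.png

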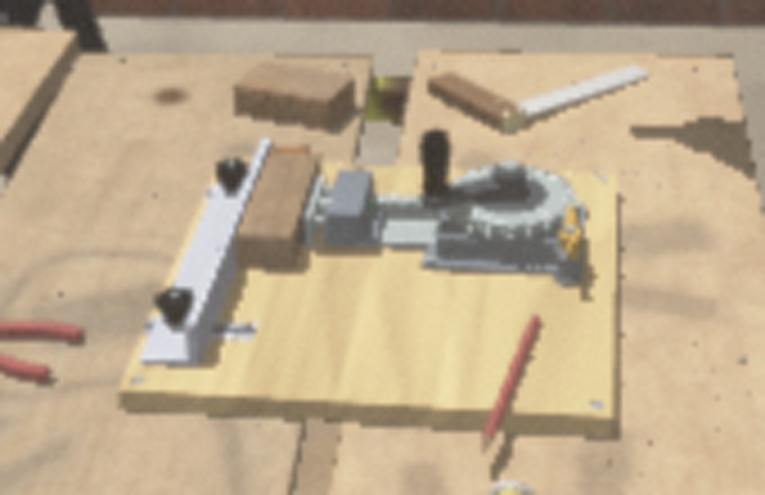

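The offcut lies on the fence and stop (343..577, 112..180), the crank stays at tooth 6 (395,330), and the pawl (400,490) looks the same as at the start. The pencil, square, chisel and sander are unmoved and the arm is clear, so I hand in.

```bash
python3 -c "
from bench import ctrl
print(ctrl.hand_in())"
```

```text
the job is handed in; nothing more can be done
None
```

The offcut is clamped and I've handed the job in at about 23 s of the 64 s allowed; no verdict came back. I slid it in with the gripper, pushed its end onto the stop (7 N contact), wound the crank to tooth 6 and let the pawl take it.

**Last checks:**
- **Offcut:** it lies against the fence with its end on the stop in both the wrist and top views.
- **Pawl:** it looks seated. After I let go, the crank was still at tooth 6 in every later picture.
- **Pressure pin:** only green shows, no red.
- **Other tools:** the pencil, square, chisel and sanding block show no movement between the first and last top views.
- **Arm:** it is clear of everything.

**What disagreed:** my estimates of how far the pad is pressed in ranged from about 2.5 to 5.6 mm, and one rough reading from an oblique view gave 6.8. I trusted about 3.6 mm, from matching views of the jaw before and after winding. One more tooth would have given about 8.6 mm, closer to the red.

**What went wrong on the way:** the first slide, low on the board, caught on something and reached 56 N at the wrist. I backed off and lifted the offcut 1 cm. It then went through freely, but it was carried rather than slid for part of the way. I never established what it caught on.

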